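# Clear a luthier's building board

### The job

Clear the plywood building board for the next glue-up: put all the wood offcuts into the green waste bin, pour the left-over nuts from the hand scoop into the yellow parts tray, and then set the empty scoop down the right way up on the cork mat, its whole pan on the mat. Any nut that goes astray belongs in the tray too. Leave the glue bottle and the block plane where they stand.

Things in the scene. Friction and masses are not known exactly. Their poses are not given: they have to be found in the camera images.
- board: plywood building board, 300 (its x) by 480 (its y) by 18 mm thick, fixed; origin at the centre of its underside on the bench, so its top is 18 mm above the origin. A row of six upright nails, 4 mm thick, standing 37 mm above the board, runs along its far edge, 110 to 134 mm from the middle towards its +x
- bin: green open-topped waste bin, fixed, 180 (its x) by 160 (its y) by 110 mm high outside, walls and floor 4 mm; origin at the centre of its underside. Stands left or right of the board, the tray on the other side
- tray: yellow open-topped parts tray, fixed, 180 (its x) by 160 (its y) by 50 mm high outside, walls and floor 4 mm; origin at the centre of its underside
- mat: cork mat lying on the bench between the robot and the board, fixed, 160 (its x) by 220 (its y) by 4 mm thick; origin at the centre of its underside
- scoop: loose aluminium hand scoop holding the nuts, 160 g empty, on the board, nose roughly to the robot. Origin on the flat underside of the pan; x from nose to handle, z up. Pan 80 mm wide, 3 mm walls, from x = -70 (open nose) to 60 mm (back wall, 52 mm high), floor rising over the last 45 mm to the lip. Nuts stay put when level and slide out once the nose is tipped down 45 to 60 degrees
- scoop_handle (a point): gripping point in the scoop's wooden handle, same axes as the scoop, at x = 100, y = 0, z = 42 mm in its frame. The handle is 24 mm wide (y), 26 mm high, runs from x = 66 to 166 mm, centred 42 mm above the underside; it is gripped from above across its width
- scoop_lip (a point): middle of the scoop's pouring lip at its nose: x = -70, y = 0, z = 12 mm in the scoop's frame, same axes
- nut0: loose steel hex nut, 20 mm across flats, 11 mm thick, 18 g, starts in the scoop; may be absent. Origin at its centre, z along its bore
- nut1: loose steel hex nut, 20 mm across flats, 11 mm thick, 18 g, starts in the scoop; may be absent. Origin at its centre, z along its bore
- nut2: loose steel hex nut, 20 mm across flats, 11 mm thick, 18 g, starts in the scoop; may be absent. Origin at its centre, z along its bore
- nut3: loose steel hex nut, 20 mm across flats, 11 mm thick, 18 g, starts in the scoop; may be absent. Origin at its centre, z along its bore
- nut4: loose steel hex nut, 20 mm across flats, 11 mm thick, 18 g, starts in the scoop; may be absent. Origin at its centre, z along its bore
- nut5: loose steel hex nut, 20 mm across flats, 11 mm thick, 18 g, starts in the scoop; may be absent. Origin at its centre, z along its bore
- offcut0: red-brown block 54 by 24 by 18 mm high, loose wood offcut on the board, 14 to 24 g; may be absent. Origin at its centre, x along its length, y across its width, z up at the start
- offcut1: red-brown block 46 by 30 by 16 mm high, top painted red, loose wood offcut on the board, 14 to 24 g; may be absent. Origin at its centre, x along its length, y across its width, z up at the start
- offcut2: red-brown block 50 by 26 by 18 mm high, top painted blue, loose wood offcut on the board, 14 to 24 g; may be absent. Origin at its centre, x along its length, y across its width, z up at the start
- offcut3: dark block 44 by 32 by 22 mm high, loose wood offcut on the board, 14 to 24 g; may be absent. Origin at its centre, x along its length, y across its width, z up at the start
- offcut4: brown forked block 52 by 30 by 18 mm high, with a 12 mm slot 26 mm deep open to its +x end, between two prongs 9 mm wide, loose wood offcut on the board, 14 to 24 g; may be absent. Origin at its centre, x along its length, y across its width, z up at the start
- offcut5: red-brown wedge 54 by 26 mm, 18 mm high at its -x end and 10 mm at its +x end, underside 9 mm below the origin, loose wood offcut on the board, 14 to 24 g; may be absent. Origin at its centre, x along its length, y across its width, z up at the start
- offcut6: dark red block 48 by 24 by 20 mm high, loose wood offcut on the board, 14 to 24 g; may be absent. Origin at its centre, x along its length, y across its width, z up at the start
- offcut7: dark red stub 36 by 28 by 28 mm high, top painted blue, loose wood offcut on the board, 14 to 24 g; may be absent. Origin at its centre, x along its length, y across its width, z up at the start
- glue: bystander: loose cream glue bottle with an orange cap, 60 mm across, 170 mm high; origin at the centre of its underside
- plane: bystander: loose small block plane, 160 (its x) by 50 by about 60 mm high; origin at the centre of its underside

How it is judged:
By the outcome, as a careful person would: the job done as asked, in the order asked, and still so for the second after the job is handed in, with the robot touching nothing.
Of offcut0, offcut1, offcut2, offcut3, offcut4, offcut5, offcut6, offcut7 only 6 to 8 are there at a start; the rules pass over those that are not, and their reading is None.
Of nut0, nut1, nut2, nut3, nut4, nut5 only 4 to 6 are there at a start; the rules pass over those that are not, and their reading is None.
At some moment in a run one of offcut0, offcut1, offcut2, offcut3, offcut4, offcut5, offcut6, offcut7 may be knocked a few centimetres aside while the robot is not near it.
Once in a run the grip may slacken for a moment while it holds something.
It also fails if it takes over 208 s, if anything falls off the work surface, if the arm or the gripper's body presses on something with over 40 N, if the wrist force passes 120 N, or if a joint passes its speed limit or range.

### The arm

A 7-joint arm with a two-finger parallel gripper is mounted at the origin on the work surface. World frame = base frame: x ahead of the robot, y to its left, z up, the work surface at z = 0. Lengths are in m, angles in rad, forces in N, time in s.
With the tool pointing down it reaches from about 0.425 to 0.925 m from the base axis. Payload 6.8 kg.
Tool frame: the origin (TCP) lies at the very end of the fingers, on their centre line; the grasp point (between the pads) lies 19 mm behind it; z points along the fingers, x is the direction in which the jaws open and shut, and the axes are right-handed (so a half turn about z gives the same grasp; the last joint's range is limited). The gripper opens to 85 mm and grips with 20 to 120 N. Pads are 22 mm wide; open, the fingers measure 114 mm over their backs; the gripper's body (76 mm by 85 mm) begins 54 mm behind the grasp point. The pads swing forward as they close: fully open they stand 13 mm farther back than shut.
Start: joints at [1.169, 0.477, 0.022, 1.555, -0.011, 1.109, -0.083], TCP at [0.195, -0.646, 0.231] pointing down, gripper open.
Joint ranges: [-2.96, 2.96], [-0.34, 2.1], [-1.41, 1.46], [0.24, 2.44], [-1.37, 4.51], [0.17, 1.92], [-2.96, 2.96]. Speed limits (rad/s): [2.39, 2.39, 3.14, 3.14, 3.14, 3.14, 3.14].

### API

Orientations are given as a unit quaternion [w, x, y, z].
In Python, from station import get_obs, read_camera, calibration, hand_in, recognise, outline_of, place_of gives the robot as it stands.
- The arm moves only by the tool move_arm, never from a script. Its argument "steps" is a list of rows, each an object with "fingers": the finger opening in mm, from 0 to 85.4; "translation": the shift along the world's x, y, z in mm, a list of three; "turn": the turn about the world's z in rad. In form: [{"fingers": fingers, "translation": [dx, dy, dz], "turn": turn}, ...]. A call has 1 to 10 rows; each row shifts and turns the commanded pose from where the row before left it; what a row does not reach is not made up. A row lasts 1/8 s, in which the tool goes at most 62.5 mm and 10.7 degrees, less where a joint would pass 70% of its speed; a pose out of reach is approached as far as the arm can. A call with a gripper value outside its range is refused whole. The fingers move at their own pace and stop on an object; "newtons" is the grip in N (left out, the last holds). Time passes only in rows, so rows that do not move let the fingers close. It gives the time, the measured TCP pose, the force and the opening at its end, in the units of the state.
- get_obs(): the state, without advancing time (a new reading comes with each control period).
- read_camera(name): name is "scene" or "top" or "wrist"; returns the picture (384x512x3 uint8, blue, green, red); there is no depth.
- calibration(name): a dict with "camera_matrix" (3x3 intrinsics, pixels), "rvec" (rotation vector, rad) and "tvec" (3), from world to camera coordinates, as OpenCV has them. Camera axes: x right, y down, z forward; pixel columns grow to the right and rows downward; lengths in m; the calibration is good to about 2 mm. The wrist camera is an equidistant fisheye: a pixel r from the principal point sees the ray r / f radians off the axis. A picture is of the moment at which its call begins: read the wrist's pose just before it. calibration takes no time and is no camera call; for the wrist camera it gives the pose at the moment of the call.
- hand_in(): hands the job in, once; it reports no verdict.
Trained networks look in the newest picture that a camera, given by its name, has taken for a name from the list of things; names that differ only in an ending like _2 or _b are one class to them, and where a whole thing is asked for, a point or a joint stands for the part that bears it (a point fixed in the world has none). Each returns a list of dicts, best first, with "conf" (0 to 1); they miss things now and then, are a little off and sometimes report something else, mostly with a low value. They report only what shows in the picture. A call takes as long as a camera call.
- recognise(camera, name): "xy" ([column, row] in pixels, amid what is visible of it).
- outline_of(camera, name): "mask" (384x512 bool, what is visible of it) and "xy" ([column, row] in pixels, amid what is visible of it).
- place_of(camera, name): "xy" ([column, row] in pixels: a listed point, or the origin of a listed thing).
The state is a dict: "t": time; "q": joint angles; "joint_vel": joint speeds; "joint_torque": joint torques, N m; "eef_pos": TCP position; "tool_rot": TCP orientation; "contact_force": force on the tool from outside, world axes, zero at the start; "torque": the same for the moment, N m; "gripper_width": opening from 0.0 (shut) to 1.0 (fully open).
Only numpy, scipy, OpenCV 4.12 (cv2) and the standard library are available. Lean on these libraries where they do the work, as an engineer would, in place of code of your own. Each camera call takes 0.05 s, during which the arm holds its last target.

## Working session

There is one attempt and no reset: what is moved stays moved. The work goes in short steps, Python scripts to look and compute and a tool call to move; the robot and the scene stay as the last step left them, time stands still between calls to the robot, and variables do not carry over. Pictures are saved under pics/ and viewed, and the job is handed in when it is done.

Besides the shell and the picture viewer there is one more tool, called after "Call:" as name([rows], argument=value, ...), one row to a line, values as JSON. move_arm: Moves the arm, as the interface text tells. Its arguments: {"type":"object","properties":{"steps":{"type":"array"},"newtons":{"type":"number"}},"required":["steps"]}

```bash
ls; mkdir -p pics; cat > h.py <<'E'
import numpy as np, cv2
from station import *
def ray(cam,xy,cal=None):
    c=cal or calibration(cam);K=np.array(c["camera_matrix"]);R=cv2.Rodrigues(np.array(c["rvec"],float))[0];t=np.array(c["tvec"],float).ravel()
    x=(xy[0]-K[0,2])/K[0,0];y=(xy[1]-K[1,2])/K[1,1]
    if cam=="wrist":
        th=np.hypot(x,y); d=np.array([np.sin(th)*x/max(th,1e-9),np.sin(th)*y/max(th,1e-9),np.cos(th)])
    else: d=np.array([x,y,1.])
    return -R.T@t, R.T@d
def at(cam,xy,z,cal=None):
    o,d=ray(cam,xy,cal); return (o+d*(z-o[2])/d[2])[:2]
def proj(cam,P,cal=None):
    c=cal or calibration(cam);K=np.array(c["camera_matrix"]);R=cv2.Rodrigues(np.array(c["rvec"],float))[0];t=np.array(c["tvec"],float).ravel()
    p=R@np.asarray(P,float)+t
    if cam=="wrist":
        r=np.hypot(p[0],p[1]);th=np.arctan2(r,p[2]);q=p[:2]/max(r,1e-9)*th
    else: q=p[:2]/p[2]
    return q*[K[0,0],K[1,1]]+K[:2,2]
E
python3 - <<'E'
from h import *
for c in ("scene","top","wrist"):
    im=read_camera(c); cv2.imwrite(f"pics/{c}0.png",im)
    o,d=ray(c,(256,192)); print(c,o.round(3),(d/np.linalg.norm(d)).round(2),np.array(calibration(c)["camera_matrix"])[0,0])
s=get_obs(); print(s["t"],s["eef_pos"],s["tool_rot"],s["gripper_width"])
E
```

```text
pics
scene [1.451 0.171 0.676] [-0.81 -0.15 -0.56] 403.0637415267367
top [ 0.287 -0.013  1.365] [ 0.18  0.01 -0.98] 451.93684899740606
wrist [ 0.277 -0.622  0.373] [-0.31 -0.08 -0.95] 297.3186396354542
0.15 [ 0.19534158 -0.64563253  0.23053636] [-3.85738031e-04  8.03001620e-01 -5.95976401e-01 -6.15943702e-04] 1.0043661115843756
```

View pics/scene0.png

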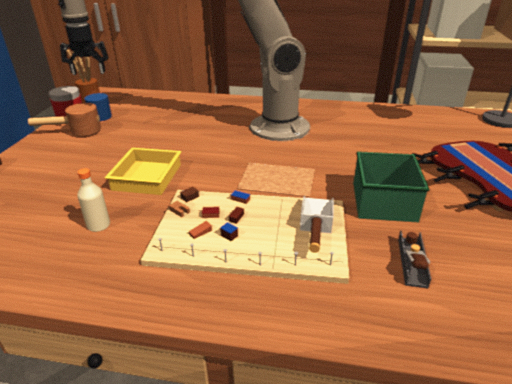

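View pics/top0.png

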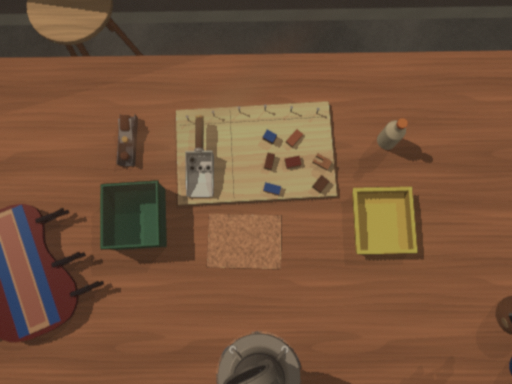

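View pics/wrist0.png

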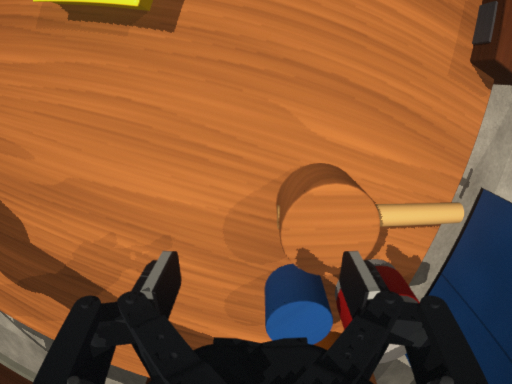

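```bash
python3 - <<'E'
from h import *
im=read_camera("top"); big=cv2.resize(im[90:260,90:430],None,fx=2.35,fy=2.35,interpolation=cv2.INTER_CUBIC); 
cv2.imwrite("pics/topbig.png",big)
H={"board":0,"bin":0,"tray":0,"mat":0,"glue":0,"plane":0,"scoop":.018,"scoop_handle":.060,"scoop_lip":.030}
for n,z in H.items():
    r=place_of("top",n)[:1]
    for a in r: print(n,round(a["conf"],2),np.round(a["xy"],1),at("top",a["xy"],z).round(3))
hz=[18,16,18,22,18,18,20,28]
for i in range(8):
    for a in outline_of("top",f"offcut{i}")[:2]:
        m=a["mask"].astype(np.uint8); c=cv2.findContours(m,0,1)[0]
        if not len(c): continue
        c=max(c,key=len); P=np.array([at("top",p[0],.018+hz[i]/1000) for p in c],np.float32)
        rr=cv2.minAreaRect(P*1000); print(i,round(a["conf"],2),np.round(a["xy"],1),at("top",a["xy"],.018+hz[i]/1000).round(3),np.round(rr[0]),np.round(rr[1]),round(rr[2]))
print(get_obs()["t"])
E
```

```text
board 0.95 [253.7 153.1] [0.655 0.013]
bin 0.59 [141.5 221.1] [0.444 0.356]
tray 0.75 [381.  223.8] [ 0.431 -0.37 ]
mat 0.71 [242.2 241.2] [0.382 0.048]
glue 0.65 [385.7 143. ] [ 0.684 -0.398]
plane 0.75 [127.7 140.7] [0.699 0.41 ]
scoop 0.67 [202.5 172.6] [0.59  0.169]
scoop_handle 0.71 [200.1 135.3] [0.696 0.173]
scoop_lip 0.96 [201.5 194.9] [0.519 0.169]
0 0.72 [323.7 161.7] [ 0.616 -0.199] [ 616. -194.] [47. 31.] 59
0 0.7 [295.8 139. ] [ 0.688 -0.117] [ 692. -111.] [28. 55.] 49
1 0.72 [323.7 161.7] [ 0.617 -0.199] [ 617. -194.] [47. 31.] 59
1 0.7 [295.8 139. ] [ 0.689 -0.117] [ 692. -111.] [28. 55.] 49
2 0.72 [323.7 161.7] [ 0.616 -0.199] [ 616. -194.] [47. 31.] 59
2 0.7 [295.8 139. ] [ 0.688 -0.117] [ 692. -111.] [28. 55.] 49
3 0.72 [323.7 161.7] [ 0.615 -0.198] [ 615. -193.] [47. 31.] 59
3 0.7 [295.8 139. ] [ 0.687 -0.116] [ 691. -110.] [28. 55.] 49
4 0.72 [323.7 161.7] [ 0.616 -0.199] [ 616. -194.] [47. 31.] 59
4 0.7 [295.8 139. ] [ 0.688 -0.117] [ 692. -111.] [28. 55.] 49
5 0.72 [323.7 161.7] [ 0.616 -0.199] [ 616. -194.] [47. 31.] 59
5 0.7 [295.8 139. ] [ 0.688 -0.117] [ 692. -111.] [28. 55.] 49
6 0.72 [323.7 161.7] [ 0.616 -0.199] [ 616. -193.] [47. 31.] 59
6 0.7 [295.8 139. ] [ 0.688 -0.116] [ 691. -110.] [28. 55.] 49
7 0.72 [323.7 161.7] [ 0.614 -0.198] [ 614. -192.] [47. 31.] 59
7 0.7 [295.8 139. ] [ 0.685 -0.116] [ 689. -110.] [27. 55.] 49
1.05
```

View pics/topbig.png

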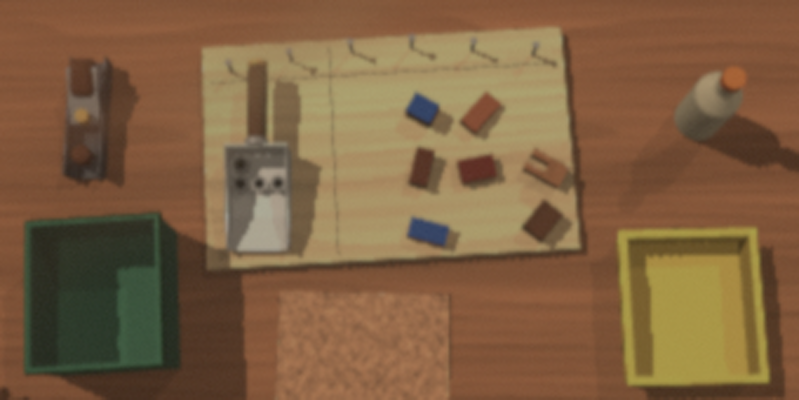

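```bash
cat > off.py <<'E'
from h import *
import sys
read_camera("top")
seen=[]
for a in outline_of("top","offcut0"):
    if a["conf"]<.15: continue
    m=a["mask"].astype(np.uint8); c=cv2.findContours(m,0,1)[0]
    if not len(c): continue
    c=max(c,key=len); P=np.array([at("top",p[0],.018+.018) for p in c],np.float32)*1000
    rr=cv2.minAreaRect(P); b=cv2.boxPoints(rr); e=b[1]-b[0];f=b[2]-b[1]
    L=e if np.linalg.norm(e)>np.linalg.norm(f) else f
    seen.append((a["xy"],rr)); 
    print(round(a["conf"],2),np.round(a["xy"]),"c",np.round(at("top",a["xy"],.036)*1000),"rect",np.round(rr[0]),np.round(sorted(rr[1])),"long axis deg",round(np.degrees(np.arctan2(L[1],L[0]))%180))
print(get_obs()["t"])
E
python3 off.py
python3 - <<'E'
from h import *
read_camera("scene")
for n in ["nut0"]:
  for a in recognise("scene",n)[:8]: print(round(a["conf"],2),np.round(a["xy"]))
for n in ("scoop_handle","scoop_lip","bin","tray","mat"):
    print(n,[ (round(a["conf"],2),at("scene",a["xy"],{"scoop_handle":.06,"scoop_lip":.03}.get(n,0)).round(3)) for a in place_of("scene",n)[:1]])
E
```

```text
0.68 [272. 187.] c [541. -42.] rect [536. -43.] [30. 47.] long axis deg 71
0.67 [319. 184.] c [ 548. -184.] rect [ 549. -187.] [28. 46.] long axis deg 141
0.67 [322. 160.] c [ 620. -195.] rect [ 616. -194.] [31. 47.] long axis deg 59
0.66 [270. 139.] c [689. -36.] rect [697. -37.] [38. 40.] long axis deg 62
0.64 [293. 138.] c [ 693. -109.] rect [ 692. -110.] [28. 55.] long axis deg 135
0.49 [293. 161.] c [ 618. -107.] rect [ 617. -105.] [34. 46.] long axis deg 103
0.46 [269. 159.] c [625. -33.] rect [621. -33.] [22. 49.] long axis deg 163
1.15
scoop_handle [(0.85, array([0.679, 0.176]))]
scoop_lip [(0.65, array([0.515, 0.168]))]
bin [(0.91, array([0.455, 0.353]))]
tray [(0.98, array([ 0.434, -0.378]))]
mat [(0.81, array([0.366, 0.041]))]
```

Call:
move_arm([
  {"fingers": 60,"translation": [30,48,10],"turn": 0},
  {"fingers": 60,"translation": [30,48,10],"turn": 0},
  {"fingers": 60,"translation": [30,48,10],"turn": 0},
  {"fingers": 60,"translation": [30,48,10],"turn": 0},
  {"fingers": 60,"translation": [30,48,10],"turn": 0},
  {"fingers": 60,"translation": [30,48,10],"turn": 0},
  {"fingers": 60,"translation": [30,48,10],"turn": 0},
  {"fingers": 60,"translation": [30,48,0],"turn": 0},
  {"fingers": 60,"translation": [30,48,0],"turn": 0},
  {"fingers": 60,"translation": [30,48,0],"turn": 0},
])

```text
t: 2.75
eef_pos: [0.4962, -0.1646, 0.3017]
tool_rot: [-0.0, 0.803, -0.596, 0.0]
contact_force: [0.2, 0.3, -1.0]
gripper_width: 0.706
```

```bash
cat > woff.py <<'E'
from h import *
import sys
tag=sys.argv[1]
cal=calibration("wrist"); im=read_camera("wrist"); seen=[]
s=get_obs(); ja=s["tool_rot"]; jw=np.degrees(2*np.arctan2(ja[2],ja[1]))
print("t",s["t"],"tcp",np.round(np.array(s["eef_pos"])*1000),"jaw",round(jw%180))
for a in outline_of("wrist","offcut0"):
    if a["conf"]<.15: continue
    m=a["mask"].astype(np.uint8); c=cv2.findContours(m,0,1)[0]
    if not len(c): continue
    c=max(c,key=len); P=np.array([at("wrist",p[0],.036,cal) for p in c],np.float32)*1000
    rr=cv2.minAreaRect(P); b=cv2.boxPoints(rr); e=b[1]-b[0];f=b[2]-b[1]
    L=e if np.linalg.norm(e)>np.linalg.norm(f) else f
    print(round(a["conf"],2),np.round(a["xy"]),"c",np.round(at("wrist",a["xy"],.036,cal)*1000),"rect",np.round(rr[0]),np.round(sorted(rr[1])),"long",round(np.degrees(np.arctan2(L[1],L[0]))%180))
    cv2.drawContours(im,[c],-1,(0,255,0),1)
cv2.imwrite(f"pics/w{tag}.png",im)
E
python3 woff.py 1
```

```text
t 2.8 tcp [ 500. -156.  302.] jaw 107
0.96 [185. 103.] c [540. -45.] rect [540. -45.] [30. 53.] long 74
0.74 [197.  47.] c [621. -39.] rect [623. -38.] [29. 47.] long 166
0.69 [287. 126.] c [ 549. -189.] rect [ 552. -189.] [34. 45.] long 141
0.69 [220.   3.] c [689. -51.] rect [683. -46.] [18. 36.] long 103
0.56 [310.  82.] c [ 617. -200.] rect [ 620. -195.] [32. 52.] long 60
0.56 [263.  12.] c [ 691. -112.] rect [ 694. -115.] [29. 54.] long 136
```

View pics/w1.png

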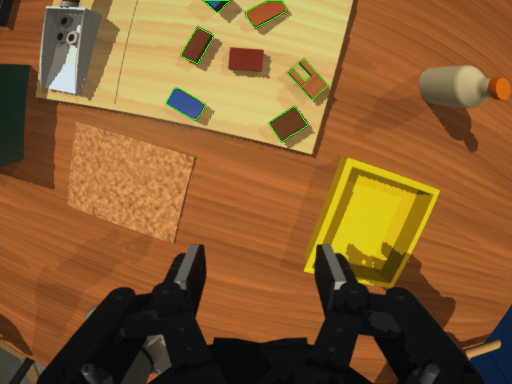

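```bash
python3 -c "
from h import *
s=get_obs();print(s['t'],s['eef_pos'],s['joint_vel'])"
```

```text
2.85 [ 0.49862542 -0.15901347  0.3017688 ] [ 0.0540495  -0.01001991  0.09216179  0.02116911  0.02898058  0.01147359
  0.0749617 ]
```

Call:
move_arm([
  {"fingers": 60,"translation": [10,-4,-37],"turn": -0.163},
  {"fingers": 60,"translation": [10,-4,-37],"turn": -0.163},
  {"fingers": 60,"translation": [10,-4,-37],"turn": -0.163},
  {"fingers": 60,"translation": [10,-4,-37],"turn": -0.163},
  {"fingers": 60,"translation": [10,-4,-37],"turn": -0.163},
  {"fingers": 60,"translation": [5,-2,-35],"turn": -0.163},
  {"fingers": 60,"translation": [0,0,-10],"turn": 0},
  {"fingers": 60,"translation": [0,0,0],"turn": 0},
], newtons=40)

```text
t: 3.85
eef_pos: [0.5501, -0.1882, 0.0714]
tool_rot: [-0.0, -0.43, 0.903, 0.0]
contact_force: [0.7, 0.3, 0.9]
gripper_width: 0.701
```

```bash
python3 woff.py 2
```

```text
t 3.9 tcp [ 551. -188.   72.] jaw 51
0.91 [259. 221.] c [ 555. -191.] rect [ 553. -191.] [32. 50.] long 141
0.87 [206. 138.] c [ 618. -200.] rect [ 620. -198.] [31. 54.] long 59
0.87 [ 72. 260.] c [622. -46.] rect [622. -44.] [43. 50.] long 167
0.79 [117. 212.] c [ 622. -117.] rect [ 621. -113.] [31. 54.] long 101
0.74 [ 21. 198.] c [690. -48.] rect [696. -41.] [32. 65.] long 61
0.72 [ 61. 135.] c [ 691. -122.] rect [ 693. -119.] [39. 54.] long 139
0.67 [ 24. 348.] c [596. 157.] rect [596. 192.] [ 84. 194.] long 98
```

View pics/w2.png

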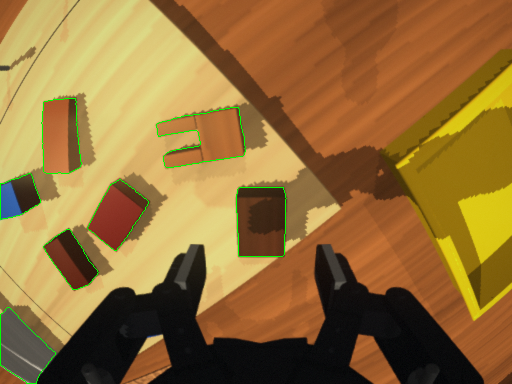

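Call:
move_arm([
  {"fingers": 60,"translation": [1,-1,-30],"turn": 0},
  {"fingers": 60,"translation": [0,0,-21],"turn": 0},
  {"fingers": 60,"translation": [0,0,0],"turn": 0},
  {"fingers": 15,"translation": [0,0,0],"turn": 0},
  {"fingers": 15,"translation": [0,0,0],"turn": 0},
  {"fingers": 15,"translation": [0,0,0],"turn": 0},
  {"fingers": 15,"translation": [0,0,30],"turn": 0},
  {"fingers": 15,"translation": [0,0,40],"turn": 0},
  {"fingers": 15,"translation": [0,0,40],"turn": 0},
])

```text
t: 5.08
eef_pos: [0.5515, -0.1891, 0.1321]
tool_rot: [0.0, -0.429, 0.903, -0.0]
contact_force: [0.3, -0.6, -0.3]
gripper_width: 0.366
```

Call:
move_arm([
  {"fingers": 15,"translation": [-10,50,20],"turn": 0},
  {"fingers": 15,"translation": [-11,60,0],"turn": 0},
  {"fingers": 15,"translation": [-11,60,0],"turn": 0},
  {"fingers": 15,"translation": [-11,60,0],"turn": 0},
  {"fingers": 15,"translation": [-11,60,0],"turn": 0},
  {"fingers": 15,"translation": [-11,60,0],"turn": 0},
  {"fingers": 15,"translation": [-11,60,0],"turn": 0},
  {"fingers": 15,"translation": [-11,60,0],"turn": 0},
  {"fingers": 15,"translation": [-10,50,0],"turn": 0},
  {"fingers": 15,"translation": [-3,24,-20],"turn": 0},
])

```text
t: 6.32
eef_pos: [0.4545, 0.3443, 0.1317]
tool_rot: [0.002, -0.431, 0.902, 0.001]
contact_force: [0.1, -0.9, -0.2]
gripper_width: 0.363
```

```bash
python3 - <<'E'
from h import *
print(get_obs()["t"],get_obs()["eef_pos"])
cal=calibration("wrist"); cv2.imwrite("pics/w3.png",read_camera("wrist"))
E
```

```text
6.325 [0.45451378 0.34425848 0.13166136]
```

View pics/w3.png

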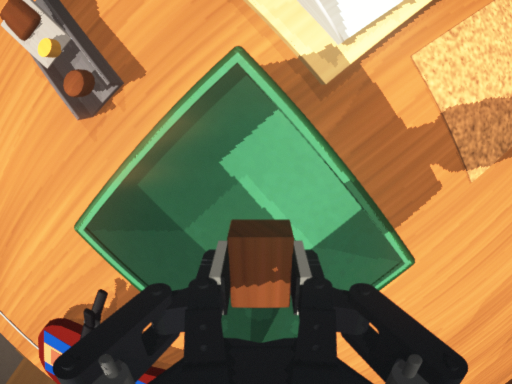

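Call:
move_arm([
  {"fingers": 15,"translation": [0,0,-45],"turn": 0},
  {"fingers": 60,"translation": [0,0,0],"turn": 0},
  {"fingers": 60,"translation": [0,0,0],"turn": 0},
  {"fingers": 60,"translation": [0,0,50],"turn": 0},
  {"fingers": 60,"translation": [5,-40,20],"turn": -0.17},
  {"fingers": 60,"translation": [10,-60,0],"turn": -0.17},
  {"fingers": 60,"translation": [12,-60,0],"turn": -0.17},
  {"fingers": 60,"translation": [12,-60,0],"turn": -0.17},
  {"fingers": 60,"translation": [12,-60,0],"turn": -0.17},
  {"fingers": 60,"translation": [12,-60,0],"turn": -0.17},
])

```text
t: 7.62
eef_pos: [0.519, -0.0019, 0.1567]
tool_rot: [0.001, 0.069, 0.998, 0.002]
contact_force: [1.4, 0.3, -0.1]
gripper_width: 0.7
```

Call:
move_arm([
  {"fingers": 60,"translation": [22,-45,-40],"turn": -0.16},
  {"fingers": 60,"translation": [0,0,-40],"turn": 0},
  {"fingers": 60,"translation": [0,0,0],"turn": 0},
])

```text
t: 8.0
eef_pos: [0.5382, -0.0445, 0.0751]
tool_rot: [-0.002, 0.147, 0.989, 0.001]
contact_force: [0.3, 0.4, 1.8]
gripper_width: 0.703
```

```bash
python3 woff.py 4
```

```text
t 8.05 tcp [539. -44.  77.] jaw 163
0.85 [152. 253.] c [623. -44.] rect [620. -39.] [34. 53.] long 165
0.84 [ 52. 192.] c [ 686. -114.] rect [ 687. -113.] [36. 57.] long 137
0.83 [125. 170.] c [ 614. -109.] rect [ 616. -109.] [38. 46.] long 101
0.83 [84. 58.] c [ 617. -192.] rect [ 616. -194.] [39. 51.] long 59
0.76 [260. 220.] c [538. -48.] rect [538. -46.] [27. 56.] long 75
0.73 [ 88. 276.] c [693. -37.] rect [698. -39.] [46. 61.] long 61
```

View pics/w4.png

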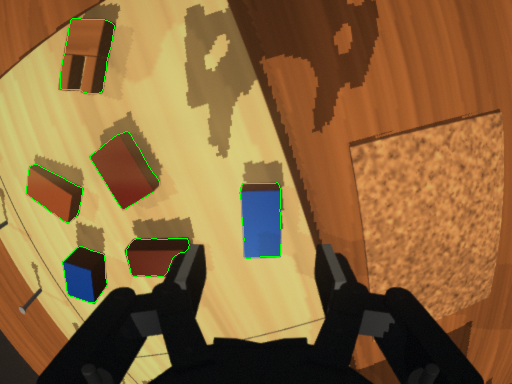

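Call:
move_arm([
  {"fingers": 60,"translation": [0,0,-30],"turn": 0},
  {"fingers": 60,"translation": [0,-1,-26],"turn": 0},
  {"fingers": 60,"translation": [0,0,0],"turn": 0},
  {"fingers": 10,"translation": [0,0,0],"turn": 0},
  {"fingers": 10,"translation": [0,0,0],"turn": 0},
  {"fingers": 10,"translation": [0,0,0],"turn": 0},
  {"fingers": 10,"translation": [0,0,40],"turn": 0},
  {"fingers": 10,"translation": [0,0,50],"turn": 0},
  {"fingers": 10,"translation": [-10,20,45],"turn": 0},
])

```text
t: 9.22
eef_pos: [0.53, -0.0268, 0.1576]
tool_rot: [0.001, 0.148, 0.989, 0.001]
contact_force: [1.7, -0.4, -0.1]
gripper_width: 0.294
```

Call:
move_arm([
  {"fingers": 10,"translation": [-11,54,0],"turn": 0},
  {"fingers": 10,"translation": [-11,54,0],"turn": 0},
  {"fingers": 10,"translation": [-11,54,0],"turn": 0},
  {"fingers": 10,"translation": [-11,54,0],"turn": 0},
  {"fingers": 10,"translation": [-11,54,0],"turn": 0},
  {"fingers": 10,"translation": [-11,54,0],"turn": 0},
  {"fingers": 10,"translation": [-11,54,0],"turn": 0},
  {"fingers": 10,"translation": [0,0,-35],"turn": 0},
  {"fingers": 10,"translation": [0,0,-30],"turn": 0},
  {"fingers": 60,"translation": [0,0,0],"turn": 0},
])

```text
t: 10.48
eef_pos: [0.4634, 0.3165, 0.0381]
tool_rot: [-0.007, 0.107, 0.994, 0.035]
contact_force: [-4.7, 19.4, 4.6]
gripper_width: 0.498
```

```bash
python3 - <<'E'
from h import *
s=get_obs();print(s)
cv2.imwrite("pics/s5.png",read_camera("scene"));cv2.imwrite("pics/w5.png",read_camera("wrist"))
s=get_obs();print(s["t"],s["eef_pos"],s["contact_force"],s["q"])
E
```

```text
{'t': 10.475, 'q': array([-1.50577235,  1.12535977,  1.33012211,  2.04757812, -1.3237221 ,
        1.20777062, -2.90778583]), 'joint_vel': array([-0.01070003, -0.01564214,  0.03480188, -0.01221007,  0.01131251,
        0.00999868, -0.00414822]), 'joint_torque': array([ 11.22885704, -46.91463232,  29.69391525,  -0.57397317,
         3.06639567,  -2.9681278 ,  -0.92142362]), 'eef_pos': array([0.4633579 , 0.31647243, 0.0381194 ]), 'tool_rot': array([-0.00725302,  0.10673238,  0.9936445 ,  0.03501707]), 'contact_force': array([-4.65364785, 19.40679031,  4.59271439]), 'torque': array([2.73915151, 0.23222354, 1.02418671]), 'gripper_width': 0.49764920169571325}
10.575 [0.46337896 0.31742735 0.03909545] [-4.98505105 21.63103746 -1.85974927] [-1.50653861  1.12425352  1.33135026  2.04670643 -1.32352843  1.20940938
 -2.90781821]
```

View pics/s5.png

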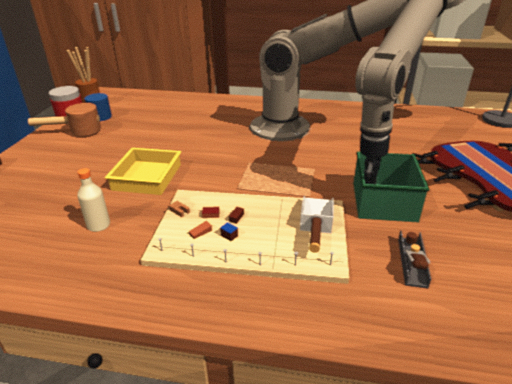

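View pics/w5.png

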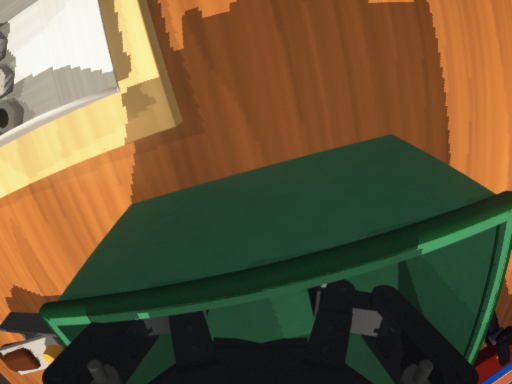

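Call:
move_arm([
  {"fingers": 42,"translation": [0,5,15],"turn": 0.05},
  {"fingers": 42,"translation": [0,5,15],"turn": 0.1},
])

```text
t: 10.82
eef_pos: [0.4648, 0.3187, 0.0704]
tool_rot: [-0.007, 0.036, 0.999, 0.03]
contact_force: [-0.7, -1.2, 0.0]
gripper_width: 0.49
```

Call:
move_arm([
  {"fingers": 42,"translation": [0,5,25],"turn": 0.1},
  {"fingers": 42,"translation": [0,5,30],"turn": 0.15},
  {"fingers": 42,"translation": [0,5,30],"turn": 0.17},
  {"fingers": 42,"translation": [0,5,30],"turn": 0.17},
])

```text
t: 11.32
eef_pos: [0.465, 0.338, 0.1862]
tool_rot: [-0.015, -0.257, 0.966, 0.027]
contact_force: [-0.2, 0.6, 0.0]
gripper_width: 0.491
```

```bash
python3 - <<'E'
from h import *
s=get_obs();print(s["t"],s["eef_pos"],s["contact_force"],s["q"])
cv2.imwrite("pics/w6.png",read_camera("wrist"))
E
```

```text
11.325 [0.46495867 0.3379592  0.18622891] [-0.1781029   0.6463797   0.00535351] [-1.56800706  0.85416338  1.40421774  1.89071939 -0.94474463  1.28847033
 -2.46478542]
```

View pics/w6.png

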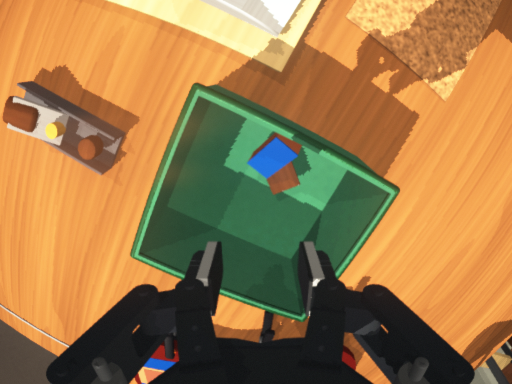

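Call:
move_arm([
  {"fingers": 60,"translation": [0,-5,0],"turn": 0.175},
  {"fingers": 60,"translation": [10,-45,0],"turn": 0.175},
  {"fingers": 60,"translation": [16,-54,0],"turn": 0.175},
  {"fingers": 60,"translation": [16,-54,0],"turn": 0.175},
  {"fingers": 60,"translation": [16,-54,0],"turn": 0.175},
  {"fingers": 60,"translation": [16,-54,0],"turn": 0.175},
  {"fingers": 60,"translation": [16,-54,0],"turn": 0.175},
  {"fingers": 60,"translation": [16,-54,0],"turn": 0.175},
  {"fingers": 60,"translation": [16,-54,0],"turn": 0.175},
  {"fingers": 60,"translation": [16,-54,0],"turn": 0.175},
])

```text
t: 12.62
eef_pos: [0.6029, -0.1461, 0.1851]
tool_rot: [0.031, 0.906, -0.422, -0.005]
contact_force: [0.8, 0.5, -0.6]
gripper_width: 0.703
```

```bash
python3 - <<'E'
from h import *
s=get_obs();print(s["t"],s["eef_pos"],s["contact_force"],s["q"])
E
```

```text
12.625 [ 0.60294513 -0.14607145  0.18510391] [ 0.78506502  0.4782758  -0.64333912] [-0.51010021  0.59799822  0.89720745  1.7621925  -0.46225922  1.04705491
 -0.32668973]
```

Call:
move_arm([
  {"fingers": 60,"translation": [8,-30,-40],"turn": 0.175},
  {"fingers": 60,"translation": [7,-20,-40],"turn": 0.17},
  {"fingers": 60,"translation": [0,0,-30],"turn": 0},
  {"fingers": 60,"translation": [0,0,0],"turn": 0},
])

```text
t: 13.12
eef_pos: [0.6159, -0.1941, 0.0728]
tool_rot: [0.032, 0.964, -0.263, -0.002]
contact_force: [-0.5, 0.6, 1.0]
gripper_width: 0.706
```

```bash
python3 woff.py 7; python3 -c "
from h import *
print(get_obs())"
```

```text
t 13.175 tcp [ 617. -194.   74.] jaw 149
0.97 [305.  48.] c [ 695. -112.] rect [ 695. -114.] [27. 53.] long 138
0.96 [132.  18.] c [620. -40.] rect [624. -39.] [29. 52.] long 166
0.91 [263. 222.] c [ 619. -196.] rect [ 622. -193.] [30. 58.] long 60
0.58 [190. 106.] c [ 621. -108.] rect [ 622. -107.] [32. 46.] long 102
{'t': 13.225, 'q': array([-0.29944967,  0.71621211,  0.69366984,  1.77924556, -0.50771169,
        0.8395962 ,  0.08409428]), 'joint_vel': array([-0.01229908, -0.01579065,  0.00917726, -0.0144593 , -0.00140913,
       -0.00245043,  0.00159076]), 'joint_torque': array([ 4.01760656e-01, -5.55788076e+01,  1.39719737e+01, -1.90819162e+01,
        1.88633599e-01, -4.96585330e-02,  5.24467687e-03]), 'eef_pos': array([ 0.61813261, -0.19418617,  0.07546172]), 'tool_rot': array([ 3.14336008e-02,  9.64320020e-01, -2.62866389e-01,  2.97413188e-04]), 'contact_force': array([ 0.25476344, -0.22024765,  0.64584651]), 'torque': array([ 0.07491689, -0.00810902, -0.01167038]), 'gripper_width': 0.7058767534819315}
```

View pics/w7.png

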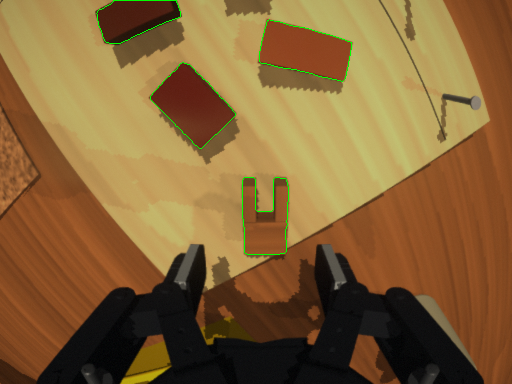

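Call:
move_arm([
  {"fingers": 60,"translation": [0,-5,-30],"turn": 0},
  {"fingers": 60,"translation": [0,0,-25],"turn": 0},
  {"fingers": 60,"translation": [0,0,0],"turn": 0},
  {"fingers": 10,"translation": [0,0,0],"turn": 0},
  {"fingers": 10,"translation": [0,0,0],"turn": 0},
  {"fingers": 10,"translation": [0,0,0],"turn": 0},
  {"fingers": 10,"translation": [0,0,40],"turn": 0},
  {"fingers": 10,"translation": [0,0,50],"turn": 0},
  {"fingers": 10,"translation": [-10,30,45],"turn": 0},
])

```text
t: 14.35
eef_pos: [0.6081, -0.1714, 0.1572]
tool_rot: [0.032, 0.964, -0.265, 0.001]
contact_force: [0.7, -0.2, -0.0]
gripper_width: 0.339
```

Call:
move_arm([
  {"fingers": 10,"translation": [-15,52,3],"turn": 0.07},
  {"fingers": 10,"translation": [-15,52,0],"turn": 0.07},
  {"fingers": 10,"translation": [-15,52,0],"turn": 0.07},
  {"fingers": 10,"translation": [-15,52,0],"turn": 0.07},
  {"fingers": 10,"translation": [-15,52,0],"turn": 0.07},
  {"fingers": 10,"translation": [-15,52,0],"turn": 0.07},
  {"fingers": 10,"translation": [-15,52,0],"turn": 0.07},
  {"fingers": 10,"translation": [-15,52,0],"turn": 0.07},
  {"fingers": 10,"translation": [-15,52,0],"turn": 0.07},
  {"fingers": 10,"translation": [-15,52,0],"turn": 0.07},
])

```text
t: 15.6
eef_pos: [0.4574, 0.3531, 0.1582]
tool_rot: [0.029, 0.996, 0.085, 0.011]
contact_force: [0.6, 0.5, 1.0]
gripper_width: 0.341
```

```bash
python3 -c "
from h import *
s=get_obs();print(s['t'],s['q'],s['tool_rot'])"
```

```text
15.6 [-1.26606801  0.46558788  0.6175605   1.88455746 -0.26064946  0.90059447
 -0.36252831] [0.02872214 0.99590705 0.08499198 0.01097949]
```

Call:
move_arm([
  {"fingers": 10,"translation": [0,0,-35],"turn": 0},
  {"fingers": 10,"translation": [0,0,-30],"turn": 0},
  {"fingers": 60,"translation": [0,0,0],"turn": 0},
  {"fingers": 60,"translation": [0,0,0],"turn": 0},
  {"fingers": 60,"translation": [0,0,35],"turn": 0},
  {"fingers": 60,"translation": [10,-30,30],"turn": 0},
  {"fingers": 60,"translation": [18,-52,0],"turn": 0},
  {"fingers": 60,"translation": [18,-52,0],"turn": 0},
  {"fingers": 60,"translation": [18,-52,0],"turn": 0},
  {"fingers": 60,"translation": [18,-52,0],"turn": 0},
])

```text
t: 16.85
eef_pos: [0.5412, 0.1117, 0.1592]
tool_rot: [0.029, 0.996, 0.084, 0.012]
contact_force: [1.0, 0.4, 0.2]
gripper_width: 0.701
```

Call:
move_arm([
  {"fingers": 60,"translation": [18,-52,0],"turn": 0},
  {"fingers": 60,"translation": [18,-52,0],"turn": 0},
  {"fingers": 60,"translation": [18,-52,-10],"turn": 0},
  {"fingers": 60,"translation": [18,-45,-30],"turn": 0},
  {"fingers": 60,"translation": [8,-19,-35],"turn": 0},
  {"fingers": 60,"translation": [0,0,0],"turn": 0},
])

```text
t: 17.6
eef_pos: [0.6189, -0.1091, 0.0817]
tool_rot: [0.03, 0.996, 0.082, 0.009]
contact_force: [-0.1, 0.8, -0.2]
gripper_width: 0.705
```

```bash
python3 woff.py 8
```

```text
t 17.65 tcp [ 620. -107.   83.] jaw 10
0.91 [284. 114.] c [624. -38.] rect [623. -37.] [25. 48.] long 166
0.85 [393. 136.] c [699. -37.] rect [699. -37.] [40. 41.] long 152
0.82 [352. 224.] c [ 688. -106.] rect [ 691. -109.] [26. 58.] long 140
0.69 [260. 208.] c [ 620. -103.] rect [ 620. -104.] [30. 51.] long 101
```

View pics/w8.png

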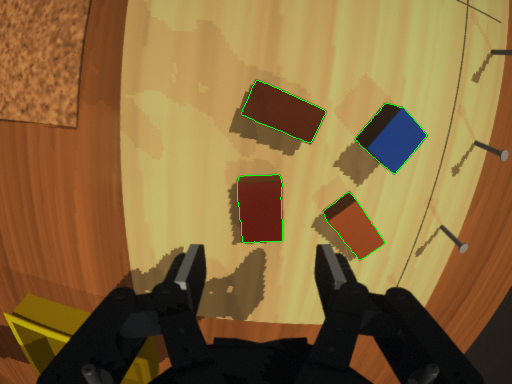

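Call:
move_arm([
  {"fingers": 48,"translation": [0,2,-30],"turn": 0},
  {"fingers": 48,"translation": [0,0,-32],"turn": 0},
  {"fingers": 48,"translation": [0,0,0],"turn": 0},
  {"fingers": 10,"translation": [0,0,0],"turn": 0},
  {"fingers": 10,"translation": [0,0,0],"turn": 0},
  {"fingers": 10,"translation": [0,0,0],"turn": 0},
  {"fingers": 10,"translation": [0,0,40],"turn": 0},
  {"fingers": 10,"translation": [0,0,50],"turn": 0},
  {"fingers": 10,"translation": [-10,30,45],"turn": 0},
])

```text
t: 18.82
eef_pos: [0.6105, -0.0774, 0.1585]
tool_rot: [0.03, 0.996, 0.082, 0.012]
contact_force: [-0.3, 0.6, -0.6]
gripper_width: 0.335
```

Call:
move_arm([
  {"fingers": 10,"translation": [-19,53,2],"turn": 0.08},
  {"fingers": 10,"translation": [-19,53,0],"turn": 0.08},
  {"fingers": 10,"translation": [-19,53,0],"turn": 0.08},
  {"fingers": 10,"translation": [-19,53,0],"turn": 0.08},
  {"fingers": 10,"translation": [-19,53,0],"turn": 0.08},
  {"fingers": 10,"translation": [-19,53,0],"turn": 0.08},
  {"fingers": 10,"translation": [-19,53,0],"turn": 0.08},
  {"fingers": 10,"translation": [-19,53,0],"turn": 0.08},
  {"fingers": 10,"translation": [0,0,-35],"turn": 0},
  {"fingers": 10,"translation": [0,0,-30],"turn": 0},
])

```text
t: 20.08
eef_pos: [0.4577, 0.3508, 0.0925]
tool_rot: [0.024, 0.919, 0.394, 0.02]
contact_force: [0.6, 1.0, 0.2]
gripper_width: 0.335
```

Call:
move_arm([
  {"fingers": 60,"translation": [0,0,0],"turn": 0},
  {"fingers": 60,"translation": [0,0,0],"turn": 0},
  {"fingers": 60,"translation": [0,0,35],"turn": 0},
  {"fingers": 60,"translation": [15,-30,30],"turn": 0},
  {"fingers": 60,"translation": [27,-52,0],"turn": 0},
  {"fingers": 60,"translation": [27,-52,0],"turn": 0},
  {"fingers": 60,"translation": [27,-52,0],"turn": 0},
  {"fingers": 60,"translation": [27,-52,0],"turn": 0},
  {"fingers": 60,"translation": [27,-52,0],"turn": 0},
  {"fingers": 60,"translation": [27,-52,0],"turn": 0},
])

```text
t: 21.32
eef_pos: [0.6365, 0.0055, 0.1595]
tool_rot: [0.025, 0.919, 0.393, 0.021]
contact_force: [1.1, 0.2, -0.5]
gripper_width: 0.703
```

Call:
move_arm([
  {"fingers": 60,"translation": [27,-52,-10],"turn": 0},
  {"fingers": 60,"translation": [27,-52,-30],"turn": 0},
  {"fingers": 60,"translation": [2,-12,-35],"turn": 0},
  {"fingers": 60,"translation": [0,0,0],"turn": 0},
])

```text
t: 21.82
eef_pos: [0.688, -0.1078, 0.0828]
tool_rot: [0.024, 0.92, 0.392, 0.018]
contact_force: [-0.8, -0.1, 0.3]
gripper_width: 0.707
```

```bash
python3 woff.py 9
```

```text
t 21.875 tcp [ 689. -106.   84.] jaw 46
0.65 [258. 217.] c [ 689. -109.] rect [ 692. -110.] [27. 57.] long 141
0.61 [347. 159.] c [700. -37.] rect [699. -38.] [37. 42.] long 62
0.56 [270.  72.] c [624. -37.] rect [623. -36.] [25. 49.] long 166
```

View pics/w9.png

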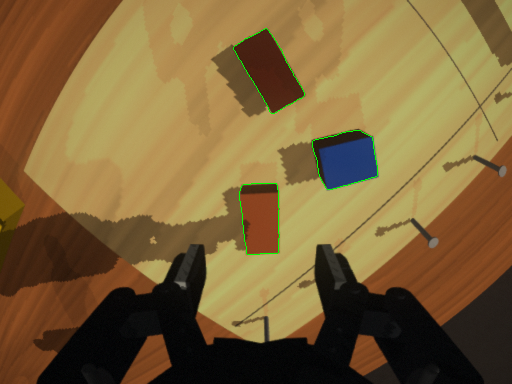

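```bash
python3 -c "
from h import *
for p in [(236,323),(305,283),(380,235)]: print(at('wrist',p,.018).round(3))
for p in [(265,322),(432,240)]: print(at('wrist',p,.055).round(3))"
```

```text
[ 0.77  -0.212]
[ 0.777 -0.13 ]
[ 0.785 -0.052]
[ 0.759 -0.164]
[ 0.794 -0.021]
```

Call:
move_arm([
  {"fingers": 55,"translation": [2,-3,-30],"turn": 0.04},
  {"fingers": 55,"translation": [0,0,-33],"turn": 0},
  {"fingers": 55,"translation": [0,0,0],"turn": 0},
  {"fingers": 8,"translation": [0,0,0],"turn": 0},
  {"fingers": 8,"translation": [0,0,0],"turn": 0},
  {"fingers": 8,"translation": [0,0,0],"turn": 0},
  {"fingers": 8,"translation": [0,0,40],"turn": 0},
  {"fingers": 8,"translation": [0,0,50],"turn": 0},
  {"fingers": 8,"translation": [-20,30,45],"turn": 0},
])

```text
t: 23.05
eef_pos: [0.6726, -0.082, 0.1592]
tool_rot: [0.026, 0.912, 0.409, 0.021]
contact_force: [0.1, 0.1, 0.9]
gripper_width: 0.291
```

Call:
move_arm([
  {"fingers": 8,"translation": [-24,48,2],"turn": 0.052},
  {"fingers": 8,"translation": [-24,48,0],"turn": 0.052},
  {"fingers": 8,"translation": [-24,48,0],"turn": 0.052},
  {"fingers": 8,"translation": [-24,48,0],"turn": 0.052},
  {"fingers": 8,"translation": [-24,48,0],"turn": 0.052},
  {"fingers": 8,"translation": [-24,48,0],"turn": 0.052},
  {"fingers": 8,"translation": [-24,48,0],"turn": 0.052},
  {"fingers": 8,"translation": [-24,48,0],"turn": 0.052},
  {"fingers": 8,"translation": [-22,46,-15],"turn": 0.052},
  {"fingers": 8,"translation": [0,0,-45],"turn": 0},
])

```text
t: 24.3
eef_pos: [0.4567, 0.3584, 0.1003]
tool_rot: [0.017, 0.788, 0.615, 0.029]
contact_force: [0.8, -0.6, 0.4]
gripper_width: 0.29
```

Call:
move_arm([
  {"fingers": 60,"translation": [0,0,0],"turn": 0},
  {"fingers": 60,"translation": [0,0,0],"turn": 0},
  {"fingers": 60,"translation": [0,0,35],"turn": 0},
  {"fingers": 60,"translation": [13,-30,30],"turn": 0},
  {"fingers": 60,"translation": [22,-52,0],"turn": 0},
  {"fingers": 60,"translation": [22,-52,0],"turn": 0},
  {"fingers": 60,"translation": [22,-52,0],"turn": 0},
  {"fingers": 60,"translation": [22,-52,0],"turn": 0},
  {"fingers": 60,"translation": [22,-52,0],"turn": 0},
  {"fingers": 60,"translation": [22,-52,-20],"turn": 0},
])

```text
t: 25.55
eef_pos: [0.6056, 0.0063, 0.1466]
tool_rot: [0.021, 0.791, 0.611, 0.028]
contact_force: [-0.1, 1.3, -0.5]
gripper_width: 0.703
```

Call:
move_arm([
  {"fingers": 60,"translation": [20,-45,-25],"turn": 0},
  {"fingers": 60,"translation": [0,0,-30],"turn": 0},
  {"fingers": 60,"translation": [0,0,0],"turn": 0},
])

```text
t: 25.92
eef_pos: [0.6217, -0.0375, 0.0877]
tool_rot: [0.019, 0.792, 0.61, 0.024]
contact_force: [0.1, 0.5, 1.1]
gripper_width: 0.703
```

```bash
python3 woff.py 10
```

```text
t 25.975 tcp [623. -37.  89.] jaw 75
0.61 [284. 288.] c [696. -36.] rect [698. -38.] [44. 53.] long 154
```

View pics/w10.png

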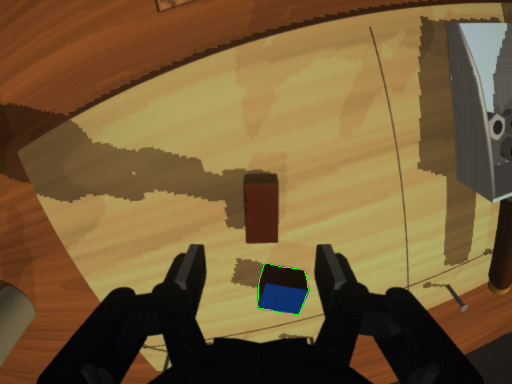

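```bash
python3 -c "
from h import *
print(at('wrist',(261,215),.038).round(3), at('wrist',(261,245),.038),at('wrist',(261,186),.038))"
```

```text
[ 0.626 -0.035] [ 0.6509976  -0.04153445] [ 0.60506794 -0.02970637]
```

Call:
move_arm([
  {"fingers": 55,"translation": [3,1,-35],"turn": 0},
  {"fingers": 55,"translation": [0,0,-33],"turn": 0},
  {"fingers": 55,"translation": [0,0,0],"turn": 0},
  {"fingers": 8,"translation": [0,0,0],"turn": 0},
  {"fingers": 8,"translation": [0,0,0],"turn": 0},
  {"fingers": 8,"translation": [0,0,0],"turn": 0},
  {"fingers": 8,"translation": [0,0,40],"turn": 0},
  {"fingers": 8,"translation": [0,0,50],"turn": 0},
  {"fingers": 8,"translation": [-15,30,45],"turn": 0},
])

```text
t: 27.15
eef_pos: [0.6117, -0.0076, 0.1581]
tool_rot: [0.021, 0.792, 0.609, 0.026]
contact_force: [0.6, 0.9, 0.2]
gripper_width: 0.27
```

Call:
move_arm([
  {"fingers": 8,"translation": [-22,51,2],"turn": -0.033},
  {"fingers": 8,"translation": [-22,51,0],"turn": -0.033},
  {"fingers": 8,"translation": [-22,51,0],"turn": -0.033},
  {"fingers": 8,"translation": [-22,51,0],"turn": -0.033},
  {"fingers": 8,"translation": [-22,51,0],"turn": -0.033},
  {"fingers": 8,"translation": [-22,51,0],"turn": -0.033},
  {"fingers": 8,"translation": [-22,51,-15],"turn": -0.033},
  {"fingers": 8,"translation": [0,0,-45],"turn": 0},
  {"fingers": 62,"translation": [0,0,0],"turn": 0},
  {"fingers": 62,"translation": [0,0,0],"turn": 0},
])

```text
t: 28.4
eef_pos: [0.4578, 0.3514, 0.0984]
tool_rot: [0.022, 0.856, 0.515, 0.023]
contact_force: [-0.5, -0.4, 0.1]
gripper_width: 0.686
```

Call:
move_arm([
  {"fingers": 65,"translation": [0,0,35],"turn": 0},
  {"fingers": 65,"translation": [18,-30,30],"turn": 0},
  {"fingers": 65,"translation": [30,-50,0],"turn": 0},
  {"fingers": 65,"translation": [30,-50,0],"turn": 0},
  {"fingers": 65,"translation": [30,-50,0],"turn": 0},
  {"fingers": 65,"translation": [30,-50,0],"turn": 0},
  {"fingers": 65,"translation": [30,-50,0],"turn": 0},
  {"fingers": 65,"translation": [30,-50,0],"turn": 0},
  {"fingers": 65,"translation": [30,-50,-25],"turn": 0},
  {"fingers": 65,"translation": [5,-5,-35],"turn": 0},
])

```text
t: 29.65
eef_pos: [0.6924, -0.0409, 0.1059]
tool_rot: [0.025, 0.858, 0.512, 0.025]
contact_force: [-0.3, 0.0, -0.7]
gripper_width: 0.756
```

Call:
move_arm([
  {"fingers": 65,"translation": [0,0,0],"turn": 0},
])

```text
t: 29.78
eef_pos: [0.6879, -0.0345, 0.1016]
tool_rot: [0.021, 0.857, 0.515, 0.021]
contact_force: [-0.0, 1.1, -0.3]
gripper_width: 0.759
```

```bash
python3 woff.py 11
```

```text
t 29.825 tcp [689. -33. 103.] jaw 62
0.78 [264. 216.] c [700. -36.] rect [698. -38.] [38. 41.] long 152
```

View pics/w11.png

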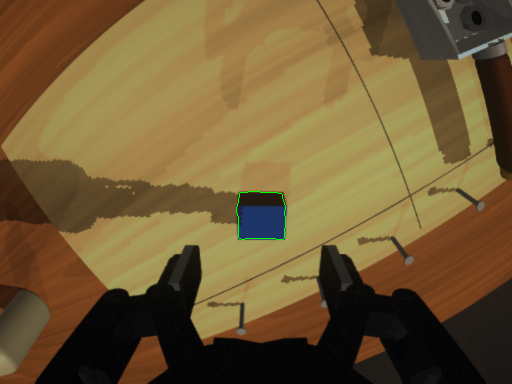

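```bash
python3 -c "
from h import *
print([at('wrist',p,.046).round(3) for p in ((240,206),(285,206),(285,239),(238,239))], at('wrist',(262,222),.046))
for b,t in [((283,280),(325,305)),((360,242),(408,260)),((430,190),(480,206)),((210,303),(241,330))]: print(at('wrist',b,.018).round(3),at('wrist',t,.055).round(3))"
```

```text
[array([ 0.682, -0.043]), array([ 0.698, -0.015]), array([ 0.723, -0.027]), array([ 0.706, -0.058])] [ 0.70144461 -0.0353473 ]
[ 0.781 -0.053] [ 0.798 -0.023]
[0.778 0.028] [0.791 0.058]
[0.762 0.109] [0.778 0.139]
[ 0.775 -0.133] [ 0.789 -0.103]
```

Call:
move_arm([
  {"fingers": 65,"translation": [12,-2,-20],"turn": 0},
  {"fingers": 65,"translation": [0,0,-30],"turn": 0},
  {"fingers": 65,"translation": [0,0,-30],"turn": 0},
  {"fingers": 65,"translation": [0,0,0],"turn": 0},
  {"fingers": 20,"translation": [0,0,0],"turn": 0},
  {"fingers": 20,"translation": [0,0,0],"turn": 0},
  {"fingers": 20,"translation": [0,0,0],"turn": 0},
  {"fingers": 20,"translation": [0,0,40],"turn": 0},
  {"fingers": 20,"translation": [0,0,50],"turn": 0},
  {"fingers": 20,"translation": [-20,30,45],"turn": 0},
])

```text
t: 31.12
eef_pos: [0.6823, -0.0075, 0.1604]
tool_rot: [0.024, 0.857, 0.514, 0.023]
contact_force: [1.2, 0.6, 0.4]
gripper_width: 0.413
```

Call:
move_arm([
  {"fingers": 20,"translation": [-32,51,2],"turn": 0},
  {"fingers": 20,"translation": [-32,51,0],"turn": 0},
  {"fingers": 20,"translation": [-32,51,0],"turn": 0},
  {"fingers": 20,"translation": [-32,51,0],"turn": 0},
  {"fingers": 20,"translation": [-32,51,0],"turn": 0},
  {"fingers": 20,"translation": [-32,51,0],"turn": 0},
  {"fingers": 20,"translation": [-32,51,-15],"turn": 0},
  {"fingers": 20,"translation": [0,0,-40],"turn": 0},
  {"fingers": 60,"translation": [0,0,0],"turn": 0},
  {"fingers": 60,"translation": [0,0,0],"turn": 0},
])

```text
t: 32.38
eef_pos: [0.4585, 0.352, 0.1056]
tool_rot: [0.022, 0.856, 0.515, 0.023]
contact_force: [1.4, -0.1, -0.4]
gripper_width: 0.698
```

Call:
move_arm([
  {"fingers": 60,"translation": [0,0,60],"turn": 0},
  {"fingers": 60,"translation": [0,0,60],"turn": 0},
  {"fingers": 60,"translation": [0,0,0],"turn": 0},
])

```text
t: 32.75
eef_pos: [0.4612, 0.3536, 0.2314]
tool_rot: [0.02, 0.857, 0.515, 0.028]
contact_force: [0.4, -0.5, -0.4]
gripper_width: 0.706
```

```bash
python3 woff.py 12; python3 - <<'E'
from h import *
im=read_camera("top"); cv2.imwrite("pics/t12.png",im)
im=read_camera("scene"); cv2.imwrite("pics/s12.png",im)
s=get_obs(); print(s["q"],s["tool_rot"])
E
```

```text
t 32.8 tcp [460. 353. 228.] jaw 62
0.82 [297. 134.] c [461. 409.] rect [460. 409.] [32. 50.] long 92
0.75 [211. 162.] c [442. 305.] rect [439. 302.] [42. 48.] long 123
0.67 [231. 154.] c [445. 331.] rect [446. 332.] [12. 21.] long 56
0.65 [231. 123.] c [414. 349.] rect [416. 348.] [26. 54.] long 139
0.65 [252. 157.] c [460. 350.] rect [459. 351.] [28. 58.] long 159
0.57 [267. 161.] c [473. 364.] rect [469. 369.] [16. 48.] long 158
[-1.16921709  0.32216415  0.46778158  1.85843707 -0.11305595  0.96107556
  0.42247141] [0.02169175 0.85624896 0.5156412  0.02193933]
```

View pics/w12.png

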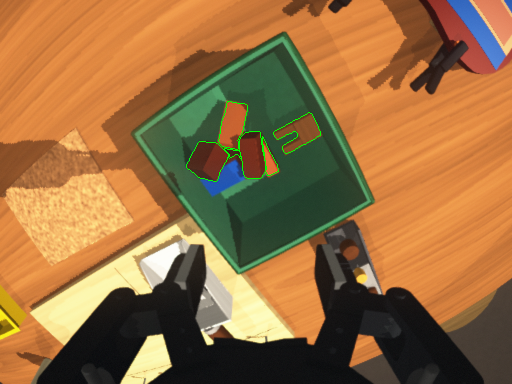

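View pics/s12.png

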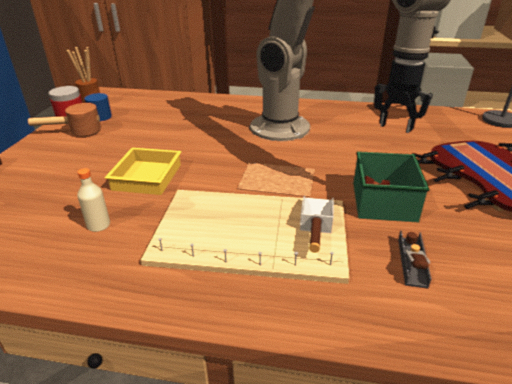

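Call:
move_arm([
  {"fingers": 60,"translation": [10,-12,5],"turn": -0.175},
  {"fingers": 60,"translation": [10,-12,5],"turn": -0.175},
  {"fingers": 60,"translation": [10,-12,5],"turn": -0.175},
  {"fingers": 60,"translation": [10,-12,5],"turn": -0.175},
  {"fingers": 60,"translation": [10,-12,5],"turn": -0.175},
  {"fingers": 60,"translation": [10,-12,5],"turn": -0.175},
  {"fingers": 60,"translation": [10,-12,5],"turn": -0.175},
  {"fingers": 60,"translation": [10,-12,5],"turn": -0.175},
  {"fingers": 60,"translation": [10,-12,5],"turn": -0.175},
  {"fingers": 60,"translation": [10,-12,5],"turn": -0.175},
])

```text
t: 34.2
eef_pos: [0.5567, 0.2319, 0.273]
tool_rot: [0.032, 0.944, -0.329, -0.003]
contact_force: [-0.4, 0.4, 0.3]
gripper_width: 0.702
```

Call:
move_arm([
  {"fingers": 60,"translation": [10,-12,5],"turn": -0.175},
  {"fingers": 60,"translation": [10,-12,5],"turn": -0.175},
  {"fingers": 60,"translation": [10,-12,5],"turn": -0.175},
  {"fingers": 60,"translation": [10,-12,0],"turn": -0.175},
  {"fingers": 60,"translation": [10,-10,0],"turn": -0.175},
  {"fingers": 60,"translation": [0,0,0],"turn": 0},
  {"fingers": 60,"translation": [0,0,0],"turn": 0},
])

```text
t: 35.08
eef_pos: [0.6064, 0.1751, 0.2882]
tool_rot: [0.028, 0.719, -0.694, -0.016]
contact_force: [-0.7, 1.0, 0.2]
gripper_width: 0.702
```

```bash
cat > sc.py <<'E'
from h import *
import sys
s=get_obs(); print(s["t"],np.round(s["eef_pos"],4),np.round(s["tool_rot"],3),s["gripper_width"],np.round(s["q"],2))
Z={"scoop":.018,"scoop_handle":.060,"scoop_lip":.030,"tray":0,"mat":0,"nut0":.03}
for cam in ("wrist","top","scene"):
    cal=calibration(cam); im=read_camera(cam)
    for n in ("scoop","scoop_handle","scoop_lip"):
        for a in place_of(cam,n)[:1]: print(cam,n,round(a["conf"],2),np.round(a["xy"],1),at(cam,a["xy"],Z[n],cal).round(4)); cv2.circle(im,tuple(int(v) for v in a["xy"]),2,(0,255,255),-1)
    if cam=="wrist":
        for a in recognise(cam,"nut0"): print("nut",round(a["conf"],2),np.round(a["xy"]))
    cv2.imwrite(f"pics/{cam}{sys.argv[1]}.png",im)
E
python3 sc.py 13
```

```text
35.075 [0.6064 0.1751 0.2882] [ 0.028  0.719 -0.694 -0.016] 0.7021811091157547 [-1.07  0.61  1.09  1.6  -0.53  1.34 -1.44]
wrist scoop 0.55 [259.9 156.7] [0.5881 0.1695]
wrist scoop_handle 0.85 [263.5  86.3] [0.6888 0.1694]
wrist scoop_lip 0.62 [258.3 206.7] [0.5156 0.1695]
nut 0.67 [242. 149.]
nut 0.59 [238. 129.]
nut 0.51 [253. 143.]
top scoop 0.97 [199.4 173.7] [0.5867 0.1787]
top scoop_handle 0.64 [200.7 138.2] [0.6866 0.1707]
top scoop_lip 0.95 [198.7 196.7] [0.5133 0.1778]
scene scoop 0.71 [315.5 213.6] [0.5697 0.1708]
scene scoop_handle 0.77 [311.4 228.2] [0.6858 0.1643]
scene scoop_lip 0.63 [317.8 199.2] [0.5182 0.1735]
```

View pics/wrist13.png

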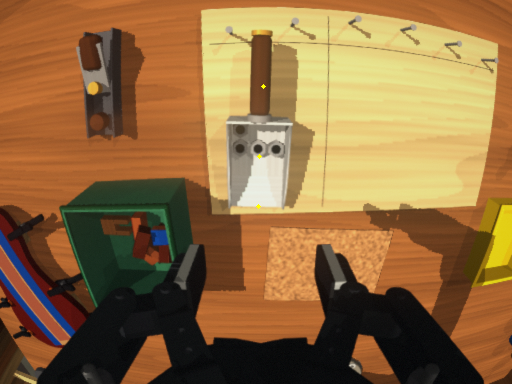

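Call:
move_arm([
  {"fingers": 60,"translation": [24,-1,-30],"turn": -0.03},
  {"fingers": 60,"translation": [24,-2,-40],"turn": 0},
  {"fingers": 60,"translation": [24,-2,-50],"turn": 0},
  {"fingers": 60,"translation": [22,0,-50],"turn": 0},
  {"fingers": 60,"translation": [0,0,-5],"turn": 0},
  {"fingers": 60,"translation": [0,0,0],"turn": 0},
])

```text
t: 36.48
eef_pos: [0.7011, 0.1694, 0.1149]
tool_rot: [0.027, 0.707, -0.706, -0.015]
contact_force: [0.5, 0.4, 1.7]
gripper_width: 0.703
```

```bash
python3 sc.py 14; python3 -c "
from h import *
print(at('wrist',(258,214),.06))"
```

```text
36.475 [0.7011 0.1694 0.1149] [ 0.027  0.707 -0.706 -0.015] 0.7028848652088915 [-0.84  0.89  0.91  1.51 -0.72  1.17 -1.36]
wrist scoop 0.72 [253.1 293.7] [0.5861 0.1742]
wrist scoop_handle 0.92 [255.1 225.3] [0.6905 0.1715]
wrist scoop_lip 0.98 [256.3 341.1] [0.5218 0.1713]
nut 0.78 [231. 291.]
nut 0.73 [280. 290.]
nut 0.68 [251. 288.]
top scoop 0.88 [201.5 176.7] [0.5772 0.1721]
top scoop_handle 0.67 [200.3 138.6] [0.6853 0.1719]
top scoop_lip 0.96 [199.8 194.5] [0.52   0.1746]
scene scoop 0.66 [312.8 215.9] [0.5811 0.1643]
scene scoop_handle 0.63 [101.  227.9] [ 0.769  -0.3373]
scene scoop_lip 0.94 [315.1 199.7] [0.5218 0.1663]
[0.69999527 0.16980281]
```

View pics/wrist14.png

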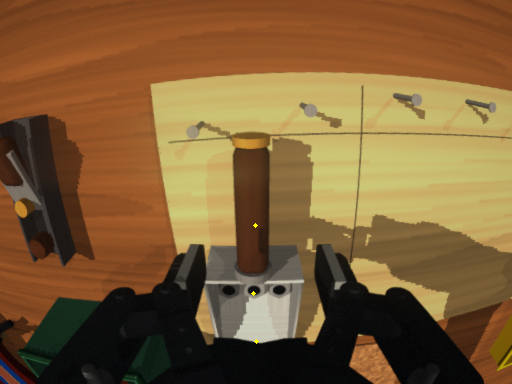

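Call:
move_arm([
  {"fingers": 60,"translation": [0,1,-35],"turn": 0},
  {"fingers": 60,"translation": [0,0,-30],"turn": 0},
  {"fingers": 60,"translation": [0,0,-11],"turn": 0},
  {"fingers": 60,"translation": [0,0,0],"turn": 0},
  {"fingers": 10,"translation": [0,0,0],"turn": 0},
  {"fingers": 10,"translation": [0,0,0],"turn": 0},
  {"fingers": 10,"translation": [0,0,0],"turn": 0},
  {"fingers": 10,"translation": [0,0,0],"turn": 0},
], newtons=120)

```text
t: 38.12
eef_pos: [0.7021, 0.1712, 0.0397]
tool_rot: [0.026, 0.707, -0.706, -0.015]
contact_force: [1.2, 2.0, 6.0]
gripper_width: 0.266
```

Call:
move_arm([
  {"fingers": 10,"translation": [0,0,8],"turn": 0},
  {"fingers": 10,"translation": [0,0,8],"turn": 0},
  {"fingers": 10,"translation": [0,0,8],"turn": 0},
  {"fingers": 10,"translation": [0,0,0],"turn": 0},
])

```text
t: 38.62
eef_pos: [0.7014, 0.1707, 0.0629]
tool_rot: [0.026, 0.707, -0.706, -0.015]
contact_force: [-0.3, 0.3, -2.4]
gripper_width: 0.263
```

```bash
python3 - <<'E'
from h import *
s=get_obs(); print(s["torque"],s["contact_force"])
im=read_camera("scene"); cv2.imwrite("pics/s15.png",cv2.resize(im[150:300,230:430],None,fx=4,fy=4))
cv2.imwrite("pics/w15.png",read_camera("wrist"))
for c in("scene","wrist"):
  for n in ("scoop_lip","scoop_handle"):
    for a in place_of(c,n)[:1]: print(c,n,a["conf"],a["xy"])
E
```

```text
[ 0.04789716 -0.36016456  0.0093917 ] [-0.29996814  0.3401982  -2.37701664]
scene scoop_handle 0.81 [315.4, 215.9]
```

View pics/s15.png

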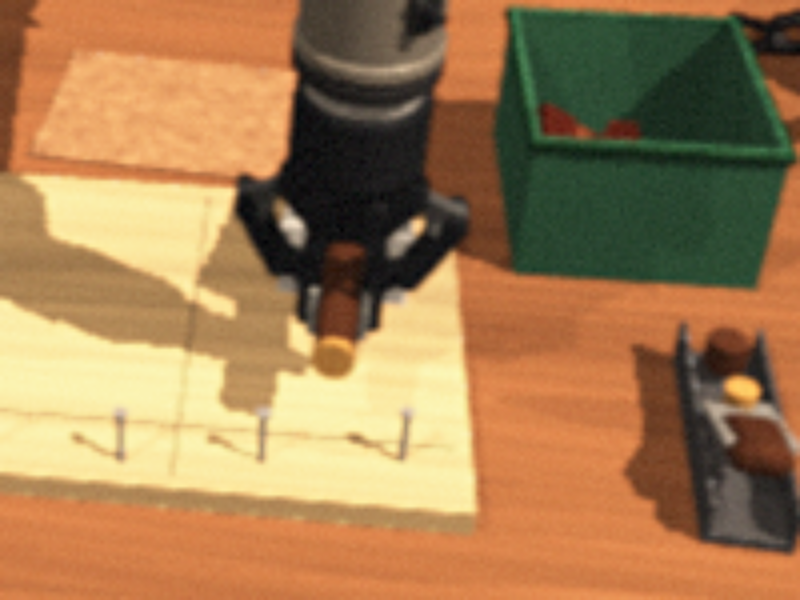

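View pics/w15.png

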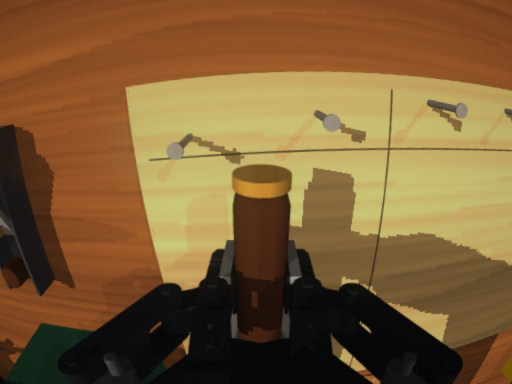

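```bash
cat > tilt.py <<'E'
from h import *
# usage: tail end cap centre px -> tilt about grasp point
import sys
def tilts(px,gx=.111,phi=0.0):
    s=get_obs(); p=np.array(s["eef_pos"]); q=s["tool_rot"]
    from scipy.spatial.transform import Rotation as R
    Rm=R.from_quat([q[1],q[2],q[3],q[0]]).as_matrix(); g=p-Rm[:,2]*.019
    d=np.array([np.cos(phi),np.sin(phi),0])
    cal=calibration("wrist"); L=.166-gx
    out=[]
    for a in range(-20,91,5):
        r=np.radians(a); P=g+L*(np.cos(r)*d+np.array([0,0,np.sin(r)]))
        out.append((a,*np.round(proj("wrist",P,cal)),round(float(np.hypot(*(proj("wrist",P,cal)-px))),1)))
    return sorted(out,key=lambda o:o[3])[:2]
if __name__=="__main__": print(tilts(np.array([float(sys.argv[1]),float(sys.argv[2])]),phi=float(sys.argv[3]) if len(sys.argv)>3 else 0))
E
python3 tilt.py 262 181
```

```text
[(10, np.float64(259.0), np.float64(179.0), 3.3), (15, np.float64(260.0), np.float64(186.0), 5.3)]
```

Call:
move_arm([
  {"fingers": 10,"translation": [0,0,12],"turn": 0},
  {"fingers": 10,"translation": [0,0,15],"turn": 0},
  {"fingers": 10,"translation": [0,0,15],"turn": 0},
  {"fingers": 10,"translation": [0,0,15],"turn": 0},
  {"fingers": 10,"translation": [0,0,0],"turn": 0},
])

```text
t: 39.55
eef_pos: [0.702, 0.1707, 0.1211]
tool_rot: [0.026, 0.707, -0.706, -0.015]
contact_force: [0.6, 0.2, -3.0]
gripper_width: 0.265
```

```bash
python3 - <<'E'
from h import *
s=get_obs(); print(s["torque"],s["contact_force"])
im=read_camera("scene"); a=cv2.resize(im[140:290,230:430],None,fx=3,fy=3)
im=read_camera("top"); b=cv2.resize(im[90:240,100:300],None,fx=3,fy=3)
cv2.imwrite("pics/st16.png",cv2.resize(np.vstack([a,b]),(400,600)))
cv2.imwrite("pics/w16.png",read_camera("wrist"))
E
```

```text
[-0.06418306 -0.34013201 -0.01802461] [ 0.56903558  0.21676428 -3.04759243]
```

View pics/st16.png

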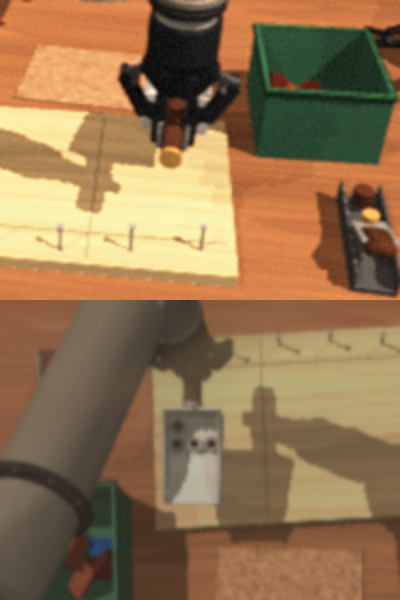

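View pics/w16.png

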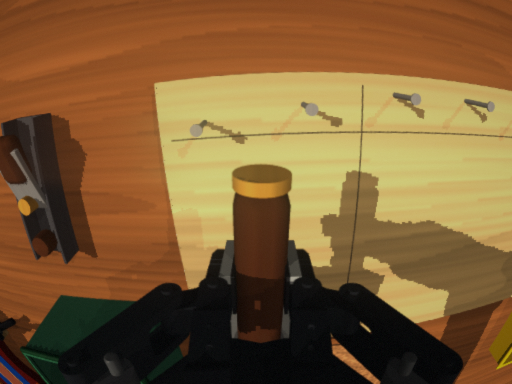

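Call:
move_arm([
  {"fingers": 10,"translation": [-4,-14,7],"turn": 0},
  {"fingers": 10,"translation": [-9,-27,7],"turn": 0},
  {"fingers": 10,"translation": [-9,-27,7],"turn": 0},
  {"fingers": 10,"translation": [-9,-27,7],"turn": 0},
  {"fingers": 10,"translation": [-9,-27,7],"turn": 0},
  {"fingers": 10,"translation": [-9,-27,7],"turn": 0},
  {"fingers": 10,"translation": [-9,-27,7],"turn": 0},
  {"fingers": 10,"translation": [-9,-27,7],"turn": 0},
  {"fingers": 10,"translation": [-9,-27,7],"turn": 0},
  {"fingers": 10,"translation": [-9,-27,7],"turn": 0},
])

```text
t: 40.95
eef_pos: [0.6154, -0.0881, 0.1895]
tool_rot: [0.027, 0.707, -0.706, -0.016]
contact_force: [0.3, 0.1, -2.2]
gripper_width: 0.266
```

Call:
move_arm([
  {"fingers": 10,"translation": [-9,-27,0],"turn": 0},
  {"fingers": 10,"translation": [-9,-27,0],"turn": 0},
  {"fingers": 10,"translation": [-9,-27,0],"turn": 0},
  {"fingers": 10,"translation": [-9,-27,0],"turn": 0},
  {"fingers": 10,"translation": [-9,-27,0],"turn": 0},
  {"fingers": 10,"translation": [-9,-27,0],"turn": 0},
  {"fingers": 10,"translation": [-9,-27,0],"turn": 0},
  {"fingers": 10,"translation": [-9,-27,0],"turn": 0},
  {"fingers": 10,"translation": [-9,-27,0],"turn": 0},
  {"fingers": 10,"translation": [-9,-27,0],"turn": 0},
])

```text
t: 42.2
eef_pos: [0.525, -0.3578, 0.1892]
tool_rot: [0.027, 0.707, -0.706, -0.016]
contact_force: [0.5, -0.1, -2.6]
gripper_width: 0.264
```

```bash
cat > tr.py <<'E'
from h import *
import sys
s=get_obs(); print(s["t"],np.round(s["eef_pos"],4),np.round(s["tool_rot"],3),s["gripper_width"],np.round(s["q"],2)); print(s["torque"],s["contact_force"])
im=read_camera("scene"); a=cv2.resize(im[60:210,60:260],(600,450)); A=im.copy()
for n in ("tray","mat"):
  for r in place_of("scene",n)[:1]: print("scene",n,r["conf"],at("scene",r["xy"],0))
for n in ("scoop_lip","scoop_handle"):
  for r in place_of("scene",n)[:1]: print("scene",n,r["conf"],r["xy"])
im=read_camera("top"); b=cv2.resize(im[100:270,290:460],(450,450))
for n in ("tray","mat"):
  for r in place_of("top",n)[:1]: print("top",n,r["conf"],at("top",r["xy"],0))
for n in ("scoop_lip","scoop_handle"):
  for r in place_of("top",n)[:1]: print("top",n,r["conf"],r["xy"])
cv2.imwrite(f"pics/tr{sys.argv[1]}.png",cv2.resize(np.hstack([a,b]),(800,343)))
cv2.imwrite(f"pics/w{sys.argv[1]}.png",read_camera("wrist"))
E
python3 tr.py 17
```

```text
42.2 [ 0.525  -0.3578  0.1892] [ 0.027  0.707 -0.706 -0.016] 0.2637672882106435 [-0.16  0.67  0.98  1.71 -0.55  1.12 -0.59]
[ 0.09880729 -0.36081064  0.0135339 ] [ 0.45019366 -0.10163031 -2.63742194]
scene tray 0.82 [ 0.45197511 -0.37877992]
scene mat 0.57 [0.37665843 0.04809151]
scene scoop_lip 0.74 [280.1, 175.6]
scene scoop_handle 0.94 [125.9, 122.7]
top tray 0.71 [ 0.43752969 -0.36879138]
top scoop_lip 0.7 [381.4, 221.4]
top scoop_handle 0.9 [394.8, 185.7]
```

View pics/tr17.png

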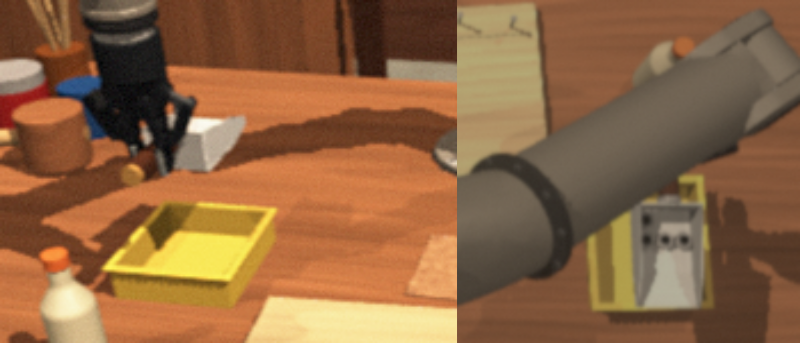

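View pics/w17.png

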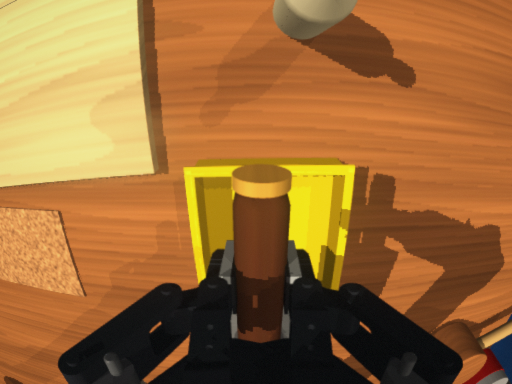

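Call:
move_arm([
  {"fingers": 10,"translation": [0,-10,0],"turn": 0},
  {"fingers": 10,"translation": [0,0,0],"turn": 0},
])

```text
t: 43.0
eef_pos: [0.5255, -0.3675, 0.1892]
tool_rot: [-0.027, -0.707, 0.707, 0.015]
contact_force: [-0.7, -0.2, -2.3]
gripper_width: 0.265
```

Call:
move_arm([
  {"fingers": 10,"translation": [0,0,0],"turn": 0},
  {"fingers": 10,"translation": [0,0,0],"turn": 0},
  {"fingers": 10,"translation": [0,0,0],"turn": 0},
], newtons=20)

```text
t: 43.38
eef_pos: [0.526, -0.3661, 0.189]
tool_rot: [0.027, 0.707, -0.706, -0.016]
contact_force: [-0.3, 0.1, -2.7]
gripper_width: 0.263
```

```bash
python3 tr.py 18
```

```text
43.375 [ 0.526  -0.3661  0.189 ] [ 0.027  0.707 -0.706 -0.016] 0.2627858693601776 [-0.15  0.68  0.98  1.69 -0.55  1.13 -0.58]
[-0.03177903 -0.30226722  0.01655247] [-0.34888497  0.14301595 -2.72634678]
scene tray 0.76 [ 0.45276369 -0.36535772]
scene mat 0.7 [0.36130725 0.04514283]
scene scoop_lip 0.65 [151.8, 109.3]
scene scoop_handle 0.59 [124.9, 125.1]
top tray 0.77 [ 0.43722726 -0.36877474]
top mat 0.61 [0.44831481 0.36583605]
top scoop_lip 0.82 [398.7, 252.2]
top scoop_handle 0.86 [400.2, 184.3]
```

View pics/tr18.png

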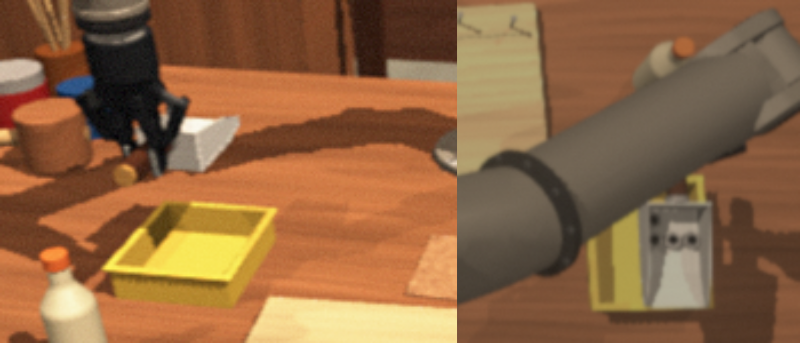

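View pics/w18.png

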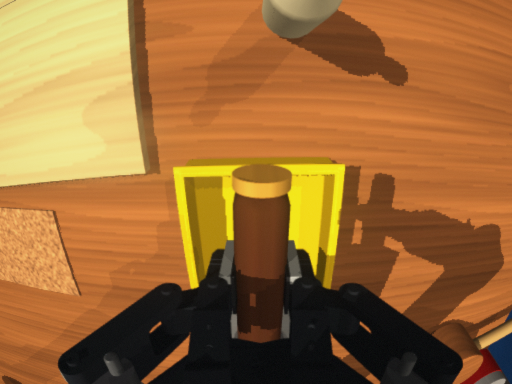

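Call:
move_arm([
  {"fingers": 20,"translation": [0,0,0],"turn": 0},
  {"fingers": 21.5,"translation": [0,0,0],"turn": 0},
  {"fingers": 21.5,"translation": [0,0,0],"turn": 0},
])

```text
t: 44.3
eef_pos: [0.526, -0.3663, 0.189]
tool_rot: [0.027, 0.707, -0.706, -0.016]
contact_force: [0.1, 0.6, -3.3]
gripper_width: 0.26
```

```bash
cat > w.py <<'E'
from h import *
import sys
s=get_obs(); print(s["t"],np.round(s["eef_pos"],4),s["gripper_width"],s["torque"].round(2),s["contact_force"].round(2))
cv2.imwrite(f"pics/w{sys.argv[1]}.png",read_camera("wrist")[140:384,150:370])
E
python3 w.py 19
```

```text
44.3 [ 0.526  -0.3663  0.189 ] 0.25999711634593353 [ 0.02 -0.3  -0.01] [ 0.11  0.63 -3.31]
```

View pics/w19.png

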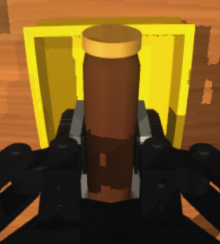

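Call:
move_arm([
  {"fingers": 22.2,"translation": [0,0,0],"turn": 0},
  {"fingers": 22.2,"translation": [0,0,0],"turn": 0},
  {"fingers": 22.2,"translation": [0,0,0],"turn": 0},
])

```text
t: 44.72
eef_pos: [0.5259, -0.3663, 0.189]
tool_rot: [0.027, 0.707, -0.706, -0.016]
contact_force: [-0.2, -0.1, -2.7]
gripper_width: 0.264
```

```bash
python3 w.py 20
```

```text
44.725 [ 0.5259 -0.3663  0.189 ] 0.2637026442078095 [ 0.01 -0.39 -0.02] [-0.24 -0.11 -2.69]
```

View pics/w20.png

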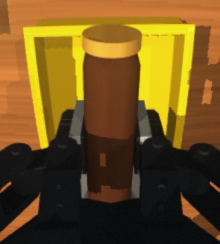

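Call:
move_arm([
  {"fingers": 22.8,"translation": [0,0,0],"turn": 0},
  {"fingers": 22.8,"translation": [0,0,0],"turn": 0},
])

```text
t: 45.02
eef_pos: [0.526, -0.3663, 0.189]
tool_rot: [0.027, 0.707, -0.706, -0.016]
contact_force: [-0.6, -0.3, -2.1]
gripper_width: 0.272
```

```bash
python3 w.py 21
```

```text
45.025 [ 0.526  -0.3663  0.189 ] 0.2717667249846927 [ 0.02 -0.34 -0.01] [-0.55 -0.29 -2.1 ]
```

View pics/w21.png

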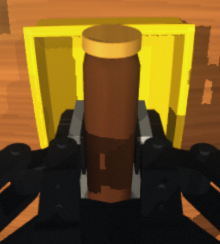

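Call:
move_arm([
  {"fingers": 23.2,"translation": [0,0,0],"turn": 0},
  {"fingers": 23.2,"translation": [0,0,0],"turn": 0},
])

```text
t: 45.32
eef_pos: [0.526, -0.3663, 0.189]
tool_rot: [0.027, 0.707, -0.706, -0.016]
contact_force: [-0.0, -0.4, -2.3]
gripper_width: 0.278
```

```bash
python3 w.py 22
```

```text
45.325 [ 0.526  -0.3663  0.189 ] 0.2777033763230913 [ 0.03 -0.32  0.  ] [-0.05 -0.4  -2.31]
```

View pics/w22.png

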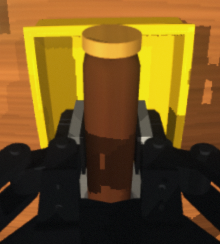

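Call:
move_arm([
  {"fingers": 23.5,"translation": [0,0,0],"turn": 0},
  {"fingers": 23.5,"translation": [0,0,0],"turn": 0},
])

```text
t: 45.62
eef_pos: [0.526, -0.3663, 0.189]
tool_rot: [0.027, 0.707, -0.706, -0.016]
contact_force: [0.2, -0.9, -2.3]
gripper_width: 0.277
```

```bash
python3 w.py 23
```

```text
45.625 [ 0.526  -0.3663  0.189 ] 0.2773343664602286 [ 0.04 -0.34 -0.04] [ 0.16 -0.93 -2.26]
```

View pics/w23.png

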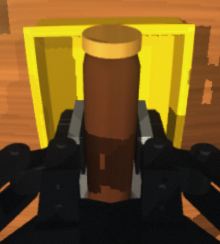

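Call:
move_arm([
  {"fingers": 23.8,"translation": [0,0,0],"turn": 0},
  {"fingers": 23.8,"translation": [0,0,0],"turn": 0},
])

```text
t: 45.92
eef_pos: [0.5257, -0.3663, 0.189]
tool_rot: [0.027, 0.707, -0.706, -0.016]
contact_force: [-0.3, 0.6, -3.3]
gripper_width: 0.278
```

```bash
python3 w.py 24
```

```text
45.925 [ 0.5257 -0.3663  0.189 ] 0.27791060531800793 [ 0.01 -0.2  -0.03] [-0.27  0.57 -3.33]
```

View pics/w24.png

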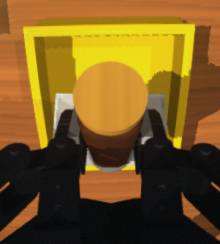

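```bash
python3 tr.py 25; python3 tilt.py 260 220
```

```text
45.975 [ 0.5258 -0.3662  0.1889] [ 0.027  0.707 -0.706 -0.016] 0.27656211355496424 [-0.15  0.68  0.98  1.69 -0.55  1.13 -0.58]
[-0.00782115 -0.28218317  0.02227549] [ 0.97231518  0.22946512 -2.85901305]
scene tray 0.67 [0.35161979 0.37461882]
scene mat 0.96 [0.37223006 0.04560483]
scene scoop_lip 0.7 [101.6, 227.7]
scene scoop_handle 0.66 [126.0, 128.6]
top tray 0.66 [ 0.43542261 -0.36717624]
top scoop_lip 0.73 [381.7, 214.9]
top scoop_handle 0.89 [396.2, 182.7]
[(30, np.float64(260.0), np.float64(215.0), 5.3), (35, np.float64(260.0), np.float64(227.0), 7.1)]
```

View pics/tr25.png

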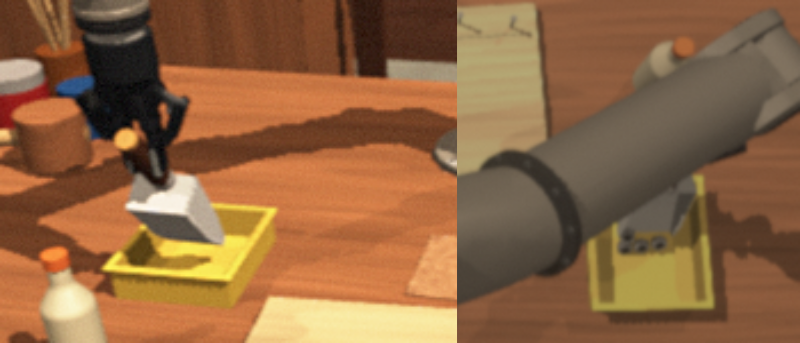

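View pics/w25.png

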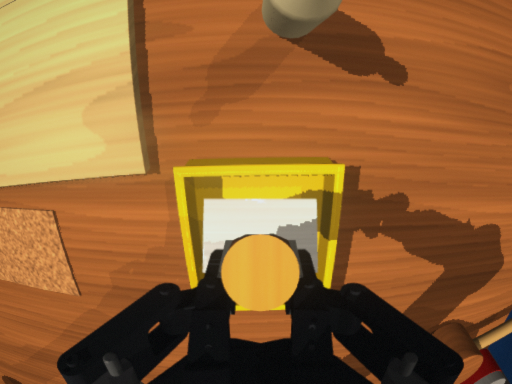

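Call:
move_arm([
  {"fingers": 23.8,"translation": [0,0,0],"turn": 0},
  {"fingers": 23.8,"translation": [0,0,0],"turn": 0},
])

```text
t: 46.78
eef_pos: [0.5259, -0.3663, 0.189]
tool_rot: [0.027, 0.707, -0.706, -0.016]
contact_force: [0.7, -0.1, -1.6]
gripper_width: 0.281
```

```bash
python3 tr.py 26
```

```text
46.775 [ 0.5259 -0.3663  0.189 ] [ 0.027  0.707 -0.706 -0.016] 0.2806784334541941 [-0.15  0.68  0.98  1.69 -0.55  1.13 -0.58]
[ 0.04789783 -0.15303378 -0.01506671] [ 0.69068679 -0.07142585 -1.55741401]
scene tray 0.88 [ 0.46433958 -0.35978583]
scene mat 0.6 [0.36860624 0.04545156]
scene scoop_lip 0.74 [138.5, 172.7]
scene scoop_handle 0.73 [124.0, 132.8]
top tray 0.88 [ 0.42483349 -0.37048825]
top scoop_lip 0.29 [137.8, 220.6]
top scoop_handle 0.67 [397.0, 181.4]
```

View pics/tr26.png

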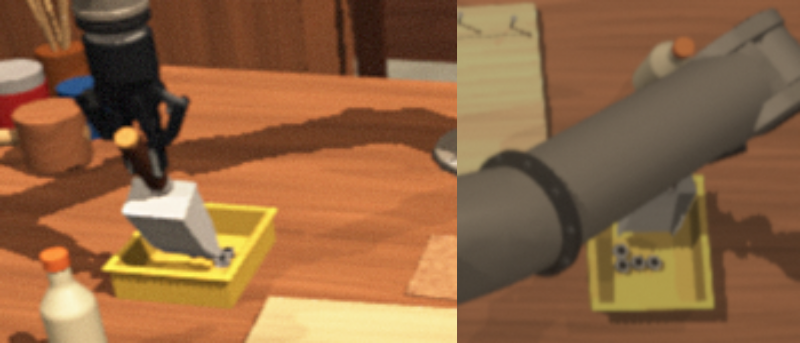

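View pics/w26.png

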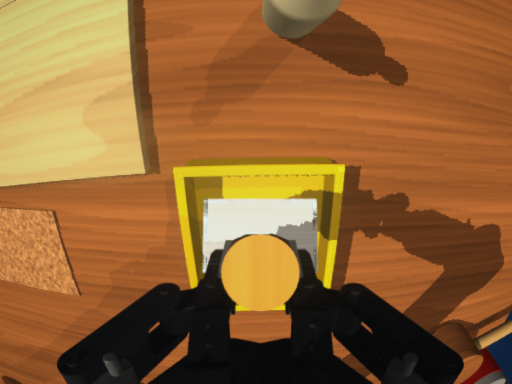

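Call:
move_arm([
  {"fingers": 10,"translation": [0,0,0],"turn": 0},
  {"fingers": 10,"translation": [0,0,0],"turn": 0},
  {"fingers": 10,"translation": [0,0,10],"turn": 0},
  {"fingers": 10,"translation": [0,0,25],"turn": 0},
  {"fingers": 10,"translation": [0,0,30],"turn": 0},
  {"fingers": 10,"translation": [0,0,20],"turn": 0},
  {"fingers": 10,"translation": [0,0,0],"turn": 0},
], newtons=100)

```text
t: 48.2
eef_pos: [0.5265, -0.367, 0.2757]
tool_rot: [0.026, 0.707, -0.706, -0.014]
contact_force: [0.0, -0.3, -2.8]
gripper_width: 0.265
```

```bash
python3 tr.py 27
```

```text
48.2 [ 0.5265 -0.367   0.2757] [ 0.026  0.707 -0.706 -0.014] 0.2654649996138369 [-0.18  0.6   1.04  1.6  -0.48  1.27 -0.63]
[ 0.03912589 -0.12467739 -0.0086287 ] [ 0.04299896 -0.32667331 -2.79016923]
scene tray 0.75 [ 0.4472273  -0.36098677]
scene mat 0.9 [0.36722755 0.04271013]
scene scoop_lip 0.56 [137.3, 145.0]
scene scoop_handle 0.95 [119.3, 101.3]
top tray 0.73 [ 0.43479351 -0.37103931]
top scoop_lip 0.84 [389.0, 211.9]
top scoop_handle 0.32 [378.3, 229.8]
```

View pics/tr27.png

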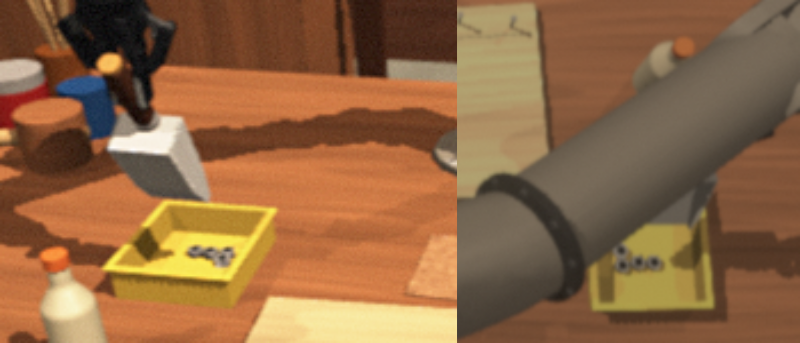

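Call:
move_arm([
  {"fingers": 10,"translation": [3,20,0],"turn": 0},
  {"fingers": 10,"translation": [6,37,0],"turn": 0},
  {"fingers": 10,"translation": [6,37,0],"turn": 0},
  {"fingers": 10,"translation": [6,37,0],"turn": 0},
  {"fingers": 10,"translation": [6,37,0],"turn": 0},
  {"fingers": 10,"translation": [6,37,0],"turn": 0},
  {"fingers": 10,"translation": [6,37,-5],"turn": 0},
  {"fingers": 10,"translation": [6,37,-10],"turn": 0},
  {"fingers": 10,"translation": [6,37,-15],"turn": 0},
  {"fingers": 10,"translation": [3,30,-15],"turn": 0},
])

```text
t: 50.0
eef_pos: [0.5804, -0.0184, 0.2286]
tool_rot: [0.027, 0.708, -0.706, -0.016]
contact_force: [0.9, 0.1, -1.1]
gripper_width: 0.267
```

```bash
python3 - <<'E'
from h import *
s=get_obs(); print(s["t"],s["eef_pos"],s["torque"],s["contact_force"])
im=read_camera("scene"); cv2.imwrite("pics/s28.png",im[60:330,80:400])
f=[]
for i in range(8):
    read_camera("top"); f.append(get_obs()["contact_force"][2])
print(np.mean(f),np.std(f))
for r in recognise("top","nut0"): print(r["conf"],r["xy"])
b=cv2.resize(read_camera("top")[170:270,340:430],(720,800)); cv2.imwrite("pics/t28.png",cv2.resize(b,(540,600)))
E
```

```text
50.0 [ 0.58040932 -0.01837787  0.22857108] [ 0.0822988  -0.14699156  0.01589347] [ 0.87573331  0.12917925 -1.09395602]
-1.4914642481329141 0.4003436334572885
0.46 [387.2, 228.9]
```

View pics/s28.png

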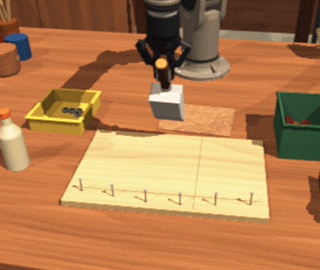

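View pics/t28.png

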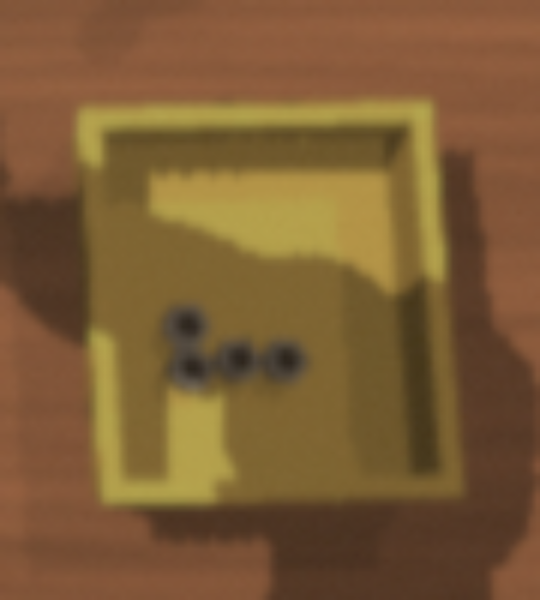

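Call:
move_arm([
  {"fingers": 22,"translation": [-7,0,-20],"turn": 0},
  {"fingers": 22,"translation": [-7,0,-20],"turn": 0},
  {"fingers": 22,"translation": [0,0,-8],"turn": 0},
  {"fingers": 22,"translation": [0,0,0],"turn": 0},
], newtons=20)

```text
t: 51.05
eef_pos: [0.5662, -0.0204, 0.181]
tool_rot: [0.027, 0.707, -0.706, -0.016]
contact_force: [-0.3, 0.1, -1.2]
gripper_width: 0.264
```

```bash
cat > v.py <<'E'
from h import *
import sys
s=get_obs(); print(s["t"],np.round(s["eef_pos"],4),s["gripper_width"],s["torque"].round(2),s["contact_force"].round(2))
a=cv2.resize(read_camera("scene")[100:280,180:400],(600,490)); b=read_camera("wrist")[140:384,180:340]; b=cv2.resize(b,(200,305))
c=np.zeros((490,800,3),np.uint8); c[:, :600]=a; c[:305,600:]=b; cv2.imwrite(f"pics/v{sys.argv[1]}.png",c)
E
python3 v.py 29
```

```text
51.05 [ 0.5662 -0.0204  0.181 ] 0.2640550453555374 [ 0.03 -0.1   0.03] [-0.27  0.06 -1.22]
```

View pics/v29.png

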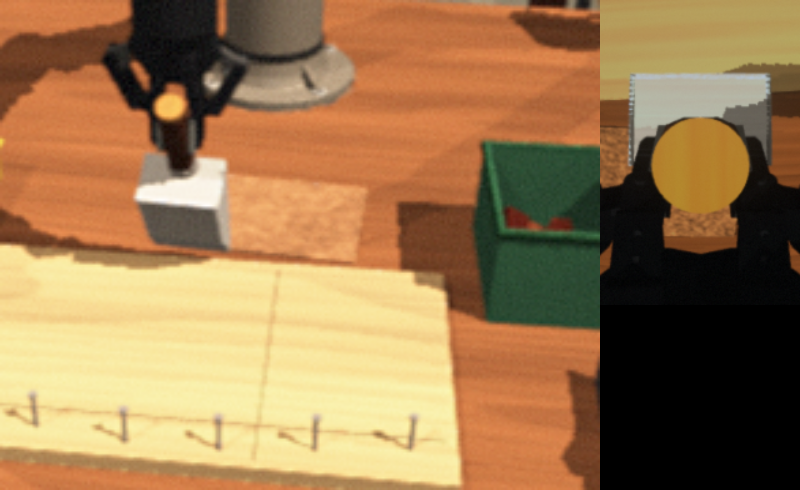

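```bash
python3 - <<'E'
from h import *
print(at("scene",(249.3,190.7),.022), at("scene",(249.3,190.7),.03))
# nails from first scene picture: base pixels
for p in [(162,250),(192.5,257),(225,261),(261,264),(295.5,265),(331.5,264)]: print(at("scene",p,.018).round(3))
print(at("scene",(180+275/600*220,100+270/490*180),.018))
E
```

```text
[ 0.4960513  -0.02496416] [ 0.50772644 -0.02256802]
[ 0.776 -0.185]
[ 0.787 -0.105]
[ 0.787 -0.026]
[0.783 0.058]
[0.773 0.136]
[0.756 0.217]
[0.51795269 0.07031559]
```

Call:
move_arm([
  {"fingers": 22,"translation": [12,18,5],"turn": 0},
  {"fingers": 22,"translation": [12,17,0],"turn": 0},
  {"fingers": 22,"translation": [4,0,-8],"turn": 0},
  {"fingers": 22,"translation": [4,0,-8],"turn": 0},
  {"fingers": 22,"translation": [8,0,-8],"turn": 0},
  {"fingers": 22,"translation": [0,0,0],"turn": 0},
])

```text
t: 51.9
eef_pos: [0.6142, 0.015, 0.1671]
tool_rot: [0.02, 0.707, -0.706, -0.01]
contact_force: [11.5, 3.8, 21.3]
gripper_width: 0.266
```

```bash
python3 v.py 30
```

```text
51.9 [0.6142 0.015  0.1671] 0.26550819775383755 [ 1.52 -1.95 -0.22] [11.45  3.75 21.28]
```

View pics/v30.png

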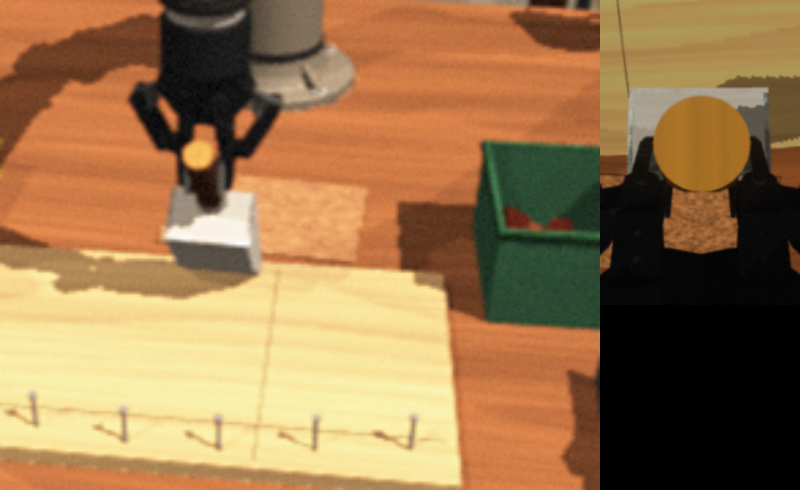

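Call:
move_arm([
  {"fingers": 23.3,"translation": [10,0,3],"turn": 0},
  {"fingers": 23.3,"translation": [12,0,0],"turn": 0},
  {"fingers": 23.3,"translation": [0,0,0],"turn": 0},
])

```text
t: 52.38
eef_pos: [0.6285, 0.0144, 0.1645]
tool_rot: [0.027, 0.707, -0.706, -0.016]
contact_force: [1.0, 0.8, 2.8]
gripper_width: 0.276
```

```bash
python3 v.py 31
```

```text
52.375 [0.6285 0.0144 0.1645] 0.27573221479299087 [ 0.35  0.15 -0.12] [0.97 0.82 2.76]
```

View pics/v31.png

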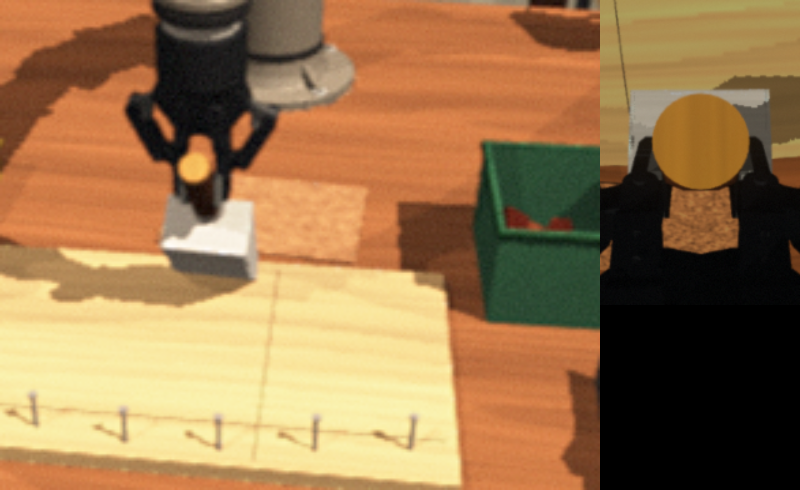

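Call:
move_arm([
  {"fingers": 23.3,"translation": [15,0,-7],"turn": 0},
  {"fingers": 23.3,"translation": [14,0,-8],"turn": 0},
  {"fingers": 23.3,"translation": [13,0,-9],"turn": 0},
  {"fingers": 23.3,"translation": [12,0,-11],"turn": 0},
  {"fingers": 23.3,"translation": [0,0,0],"turn": 0},
])

```text
t: 53.1
eef_pos: [0.683, 0.0146, 0.1288]
tool_rot: [0.027, 0.707, -0.706, -0.015]
contact_force: [0.6, -0.6, -1.9]
gripper_width: 0.275
```

```bash
python3 v.py 32
```

```text
53.1 [0.683  0.0146 0.1288] 0.2748108543975946 [ 0.07 -0.2  -0.06] [ 0.57 -0.56 -1.93]
```

View pics/v32.png

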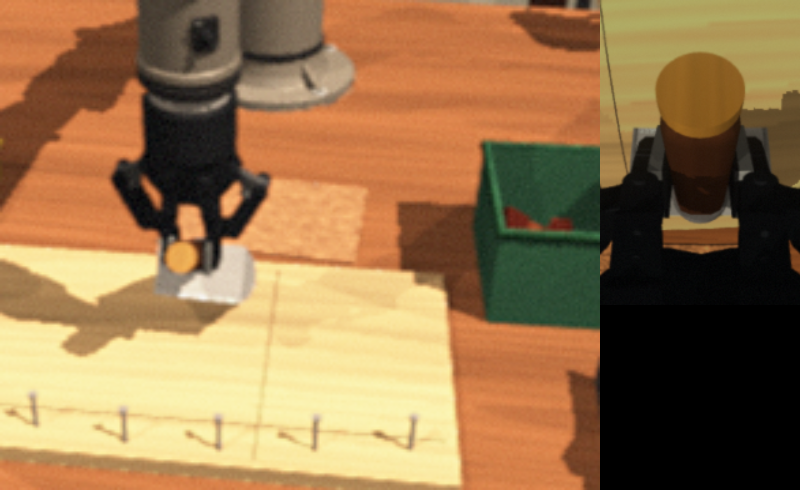

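Call:
move_arm([
  {"fingers": 23.3,"translation": [7,0,-12],"turn": 0},
  {"fingers": 23.3,"translation": [7,0,-12],"turn": 0},
  {"fingers": 23.3,"translation": [6,0,-13],"turn": 0},
  {"fingers": 23.3,"translation": [5,0,-14],"turn": 0},
  {"fingers": 23.3,"translation": [4,0,-14],"turn": 0},
  {"fingers": 23.3,"translation": [0,0,0],"turn": 0},
])

```text
t: 53.95
eef_pos: [0.7104, 0.015, 0.0633]
tool_rot: [0.027, 0.707, -0.706, -0.016]
contact_force: [1.2, -0.3, 0.0]
gripper_width: 0.279
```

```bash
python3 v.py 33
```

```text
53.95 [0.7104 0.015  0.0633] 0.27892123415059406 [ 0.1  -0.28 -0.03] [ 1.25 -0.28  0.03]
```

View pics/v33.png

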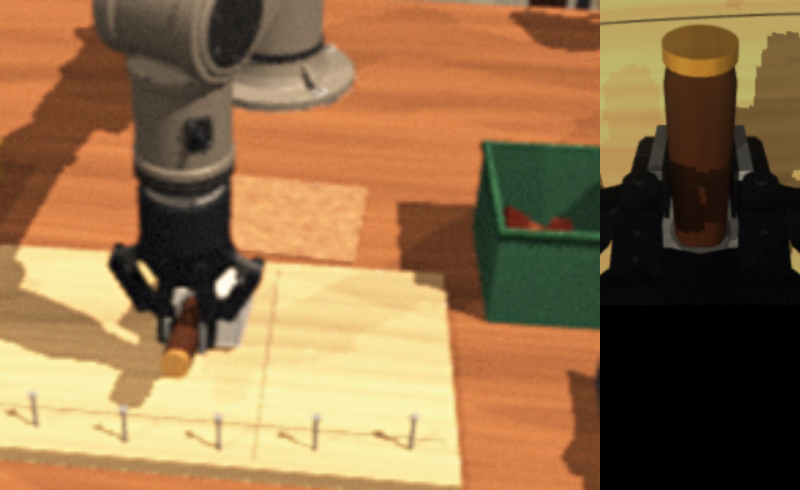

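Call:
move_arm([
  {"fingers": 23.3,"translation": [2,0,-9],"turn": 0},
  {"fingers": 23.3,"translation": [1,0,-9],"turn": 0},
  {"fingers": 23.3,"translation": [0,0,-4],"turn": 0},
  {"fingers": 23.3,"translation": [0,0,0],"turn": 0},
  {"fingers": 45,"translation": [0,0,0],"turn": 0},
  {"fingers": 45,"translation": [0,0,0],"turn": 0},
])

```text
t: 54.8
eef_pos: [0.7128, 0.0149, 0.042]
tool_rot: [0.028, 0.707, -0.706, -0.017]
contact_force: [-0.3, 0.1, 0.8]
gripper_width: 0.524
```

```bash
python3 v.py 34; python3 sc.py 34
```

```text
54.8 [0.7128 0.0149 0.042 ] 0.5236911034120288 [ 0.08 -0.05 -0.02] [-0.3   0.13  0.85]
54.9 [0.7132 0.0149 0.0423] [ 0.027  0.707 -0.706 -0.016] 0.5324602465376925 [-0.61  0.95  0.85  1.56 -0.76  1.05 -1.12]
wrist scoop 0.75 [261.  344.3] [0.6037 0.0129]
wrist scoop_handle 0.57 [262.6 289.7] [0.7034 0.0133]
nut 0.54 [504. 373.]
top scoop 0.63 [254.9 171.8] [0.5911 0.0089]
top scoop_handle 0.68 [251.1 133.1] [0.701  0.0191]
top scoop_lip 0.94 [251.9 189.6] [0.5337 0.018 ]
scene scoop 0.92 [255.5 213.7] [0.5968 0.0115]
scene scoop_handle 0.67 [246.4 222.9] [0.6916 0.0062]
scene scoop_lip 0.71 [258.9 195.7] [0.5281 0.009 ]
```

View pics/v34.png

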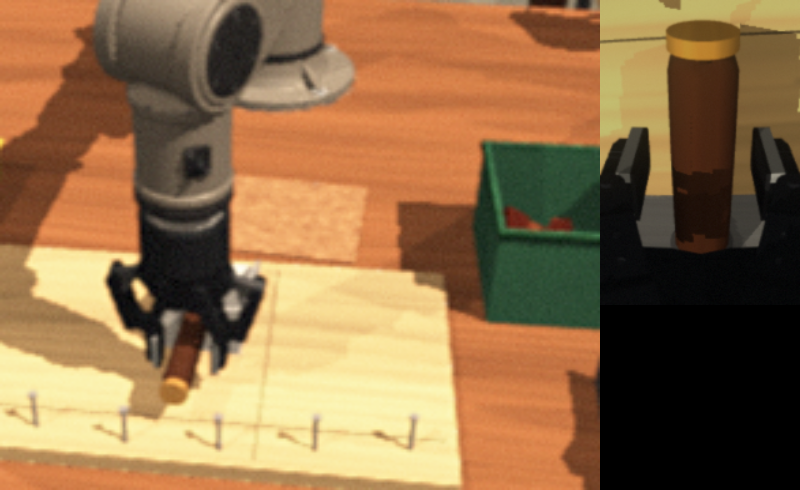

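View pics/top34.png

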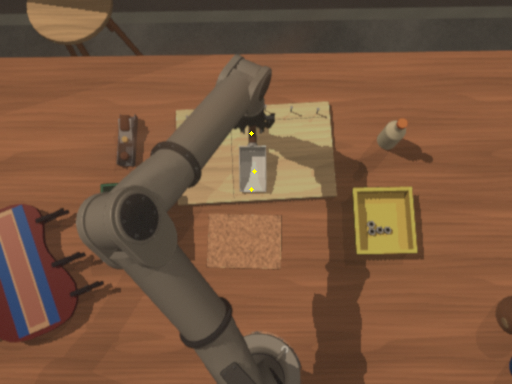

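Call:
move_arm([
  {"fingers": 10,"translation": [0,0,0],"turn": 0},
  {"fingers": 10,"translation": [0,0,0],"turn": 0},
  {"fingers": 10,"translation": [0,0,0],"turn": 0},
  {"fingers": 10,"translation": [0,0,10],"turn": 0},
  {"fingers": 10,"translation": [0,0,20],"turn": 0},
  {"fingers": 10,"translation": [0,0,25],"turn": 0},
  {"fingers": 10,"translation": [0,0,0],"turn": 0},
], newtons=100)

```text
t: 56.42
eef_pos: [0.7159, 0.0141, 0.1017]
tool_rot: [0.025, 0.707, -0.706, -0.014]
contact_force: [1.3, 0.3, -2.0]
gripper_width: 0.262
```

```bash
python3 - <<'E'
from h import *
for cam,z in (("top",.004),("scene",.004)):
    read_camera(cam)
    for a in outline_of(cam,"mat")[:1]:
        m=a["mask"].astype(np.uint8); c=max(cv2.findContours(m,0,1)[0],key=len)
        P=np.array([at(cam,p[0],z) for p in c],np.float32)*1000; print(cam,a["conf"],cv2.minAreaRect(P))
    for a in outline_of(cam,"scoop")[:1]:
        m=a["mask"].astype(np.uint8); c=max(cv2.findContours(m,0,1)[0],key=len)
        P=np.array([at(cam,p[0],.07) for p in c]); print(cam,"scoop minx",P[:,0].min(),P[:,1].min(),P[:,1].max())
s=get_obs(); print(s["t"],s["eef_pos"],s["contact_force"],s["torque"])
cv2.imwrite("pics/t35.png",read_camera("top"))
E
```

```text
top 0.82 ((382.2027587890625, 43.417320251464844), (218.8287353515625, 159.8261260986328), 88.48746490478516)
scene 0.79 ((385.7640380859375, 71.48975372314453), (161.99325561523438, 164.58572387695312), 87.8297119140625)
scene scoop minx 0.5821665806249724 -0.021333381702402315 0.018472862353361902
56.725 [0.71337935 0.01493814 0.09706   ] [-0.08302667  0.91647734 -1.32015259] [-0.02643293 -0.22539316 -0.02332954]
```

Call:
move_arm([
  {"fingers": 10,"translation": [-14,2,0],"turn": 0},
  {"fingers": 10,"translation": [-28,4,0],"turn": 0},
  {"fingers": 10,"translation": [-28,4,0],"turn": 0},
  {"fingers": 10,"translation": [-28,4,0],"turn": 0},
  {"fingers": 10,"translation": [-28,4,0],"turn": 0},
  {"fingers": 10,"translation": [-28,4,0],"turn": 0},
  {"fingers": 10,"translation": [-28,4,0],"turn": 0},
  {"fingers": 10,"translation": [-28,3,0],"turn": 0},
  {"fingers": 10,"translation": [-6,0,-20],"turn": 0},
  {"fingers": 10,"translation": [0,0,-15],"turn": 0},
])

```text
t: 58.02
eef_pos: [0.4974, 0.044, 0.0623]
tool_rot: [0.027, 0.707, -0.706, -0.016]
contact_force: [0.3, -0.1, -1.8]
gripper_width: 0.265
```

Call:
move_arm([
  {"fingers": 10,"translation": [0,0,0],"turn": 0},
])

```text
t: 58.15
eef_pos: [0.4977, 0.0435, 0.0622]
tool_rot: [0.028, 0.707, -0.706, -0.016]
contact_force: [-0.1, 0.0, -1.2]
gripper_width: 0.264
```

```bash
python3 - <<'E'
from h import *
s=get_obs(); print(s["t"],s["eef_pos"],s["contact_force"],s["torque"],s["q"].round(2))
im=read_camera("top"); cv2.imwrite("pics/t36.png",cv2.resize(im[170:300,170:340],(680,520)))
print([ (r["xy"],at("top",r["xy"],.06-.023+.012)) for r in place_of("top","scoop_lip")[:1]])
im=read_camera("scene"); cv2.imwrite("pics/s36.png",cv2.resize(im[120:260,180:380],(800,560)))
E
```

```text
58.15 [0.49773868 0.0434952  0.06215201] [-0.1218749   0.03792657 -1.17910523] [ 0.04710295 -0.31109456  0.00126866] [-0.9   0.67  0.93  2.1  -0.73  0.82 -1.08]
[([244.1, 262.3], array([0.31772004, 0.04068932]))]
```

View pics/t36.png

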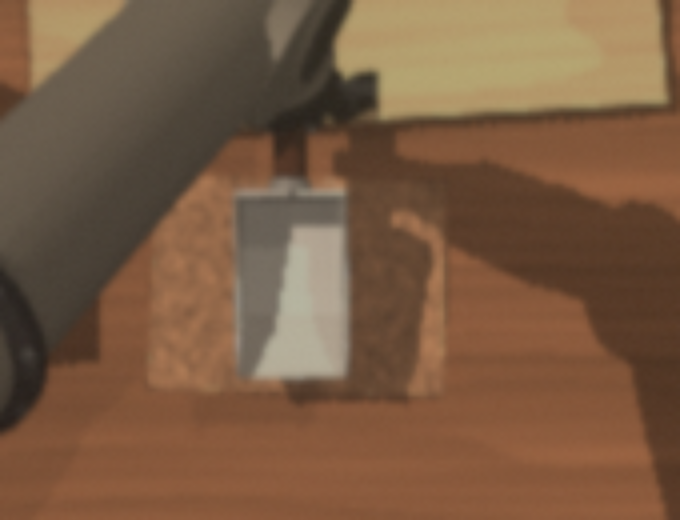

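View pics/s36.png

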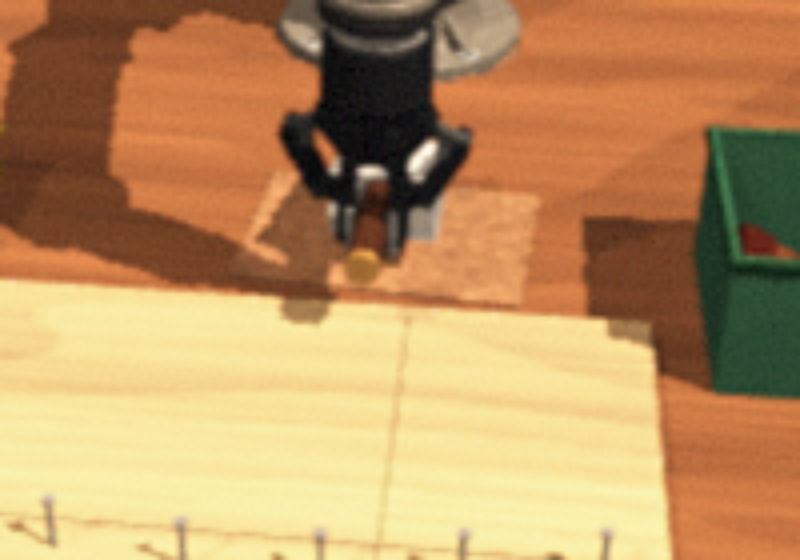

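Call:
move_arm([
  {"fingers": 10,"translation": [0,0,-14],"turn": 0},
  {"fingers": 10,"translation": [0,0,-12],"turn": 0},
  {"fingers": 10,"translation": [0,0,-6],"turn": 0},
  {"fingers": 10,"translation": [0,0,0],"turn": 0},
])

```text
t: 58.8
eef_pos: [0.4976, 0.0436, 0.0304]
tool_rot: [0.027, 0.707, -0.706, -0.016]
contact_force: [0.8, 0.5, -2.0]
gripper_width: 0.261
```

Call:
move_arm([
  {"fingers": 10,"translation": [0,0,-2],"turn": 0},
  {"fingers": 10,"translation": [0,0,-2],"turn": 0},
  {"fingers": 23.3,"translation": [0,0,0],"turn": 0},
  {"fingers": 23.3,"translation": [0,0,0],"turn": 0},
], newtons=20)

```text
t: 59.3
eef_pos: [0.499, 0.0435, 0.0281]
tool_rot: [0.026, 0.707, -0.706, -0.015]
contact_force: [0.1, -1.3, 8.2]
gripper_width: 0.275
```

Call:
move_arm([
  {"fingers": 40,"translation": [0,0,0],"turn": 0},
  {"fingers": 55,"translation": [0,0,0],"turn": 0},
  {"fingers": 60,"translation": [0,0,0],"turn": 0},
  {"fingers": 60,"translation": [0,0,15],"turn": 0},
  {"fingers": 60,"translation": [0,0,30],"turn": 0},
  {"fingers": 60,"translation": [0,0,40],"turn": 0},
  {"fingers": 60,"translation": [0,0,50],"turn": 0},
  {"fingers": 60,"translation": [0,0,50],"turn": 0},
  {"fingers": 60,"translation": [20,0,50],"turn": 0},
  {"fingers": 60,"translation": [20,0,20],"turn": 0},
])

```text
t: 60.55
eef_pos: [0.5392, 0.0433, 0.2858]
tool_rot: [0.025, 0.707, -0.707, -0.015]
contact_force: [-0.5, -0.7, -1.8]
gripper_width: 0.701
```

```bash
python3 sc.py 37; python3 - <<'E'
from h import *
im=cv2.imread("pics/top37.png"); cv2.imwrite("pics/t37.png",cv2.resize(im[90:280,90:430],(800,447)))
im=cv2.imread("pics/scene37.png"); cv2.imwrite("pics/s37.png",cv2.resize(im[120:290,60:460],(800,340)))
E
```

```text
60.55 [0.5392 0.0433 0.2858] [ 0.025  0.707 -0.707 -0.015] 0.7006819952408531 [-1.09  0.46  1.23  1.82 -0.44  1.25 -1.3 ]
wrist scoop 0.68 [258.  234.4] [0.3974 0.0417]
wrist scoop_lip 0.92 [255.9 274.8] [0.3263 0.0454]
nut 0.61 [459. 218.]
nut 0.6 [465. 213.]
nut 0.49 [465. 209.]
top scoop 0.82 [246.9 238.4] [0.3885 0.0336]
top scoop_handle 0.77 [242.5 206. ] [0.4797 0.0449]
top scoop_lip 0.98 [242.5 263. ] [0.3162 0.0461]
scene scoop 0.78 [280.3 178.4] [0.4082 0.0548]
scene scoop_handle 0.97 [270.4 181.4] [0.4952 0.0366]
scene scoop_lip 0.6 [277.2 163. ] [0.3368 0.0355]
```

View pics/t37.png

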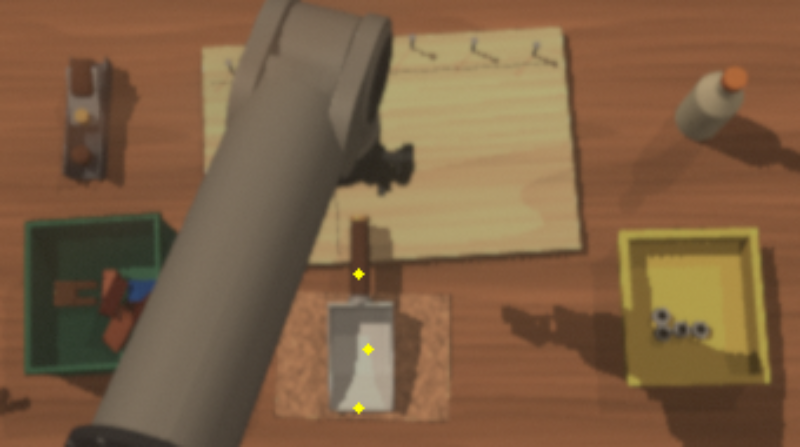

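View pics/s37.png

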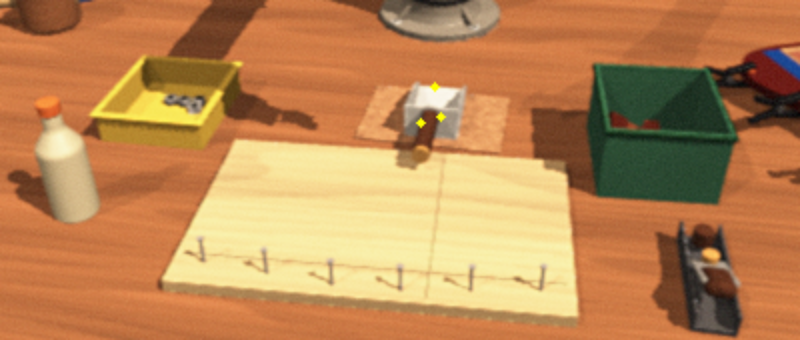

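View pics/wrist37.png

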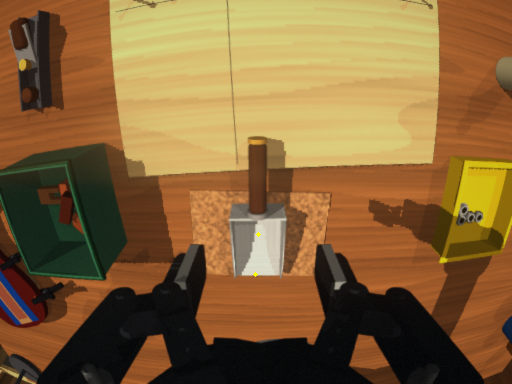

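```bash
python3 - <<'E'
from h import *
c=calibration("wrist")
im=read_camera("wrist"); cv2.imwrite("pics/w38.png",cv2.resize(im[180:290,180:345],(800,533),interpolation=cv2.INTER_CUBIC))
print("lip",[at("wrist",(x,276),.016) .round(4) for x in(236,258,283)])
print("mat low edge",at("wrist",(213,275),.004),at("wrist",(300,275),.004))
print("mat up edge",at("wrist",(215,192),.004),at("wrist",(300,192),.004))
for a in outline_of("wrist","mat")[:1]:
    m=a["mask"].astype(np.uint8); k=max(cv2.findContours(m,0,1)[0],key=len)
    P=np.array([at("wrist",p[0],.004,c) for p in k],np.float32)*1000; print(cv2.minAreaRect(P))
im=read_camera("top"); cv2.imwrite("pics/t38.png",cv2.resize(im[195:280,195:295],(800,680),interpolation=cv2.INTER_CUBIC))
E
```

```text
lip [array([0.3125, 0.0794]), array([0.3125, 0.0417]), array([ 0.3116, -0.0011])]
mat low edge [0.3045809  0.12112802] [ 0.30328778 -0.03278564]
mat up edge [0.46275946 0.10662462] [ 0.462134   -0.02239638]
((388.4850158691406, 106.28839111328125), (88.22565460205078, 161.7476806640625), 86.36827087402344)
```

View pics/w38.png

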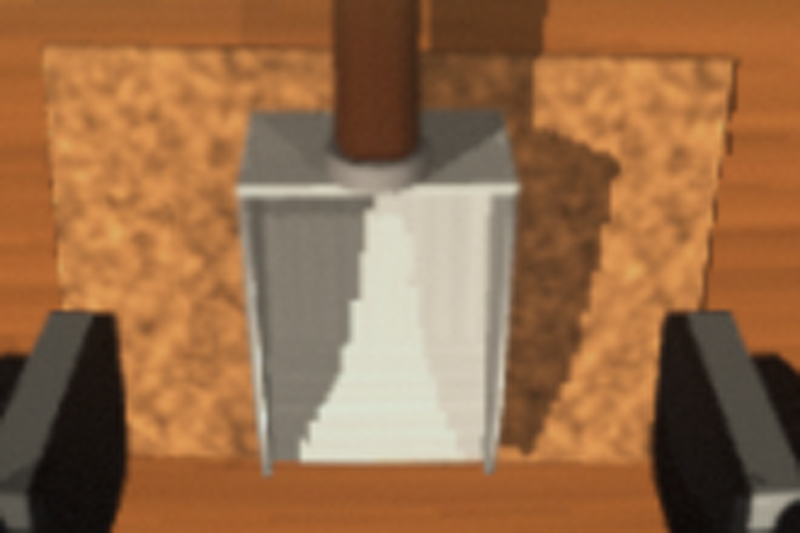

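View pics/t38.png

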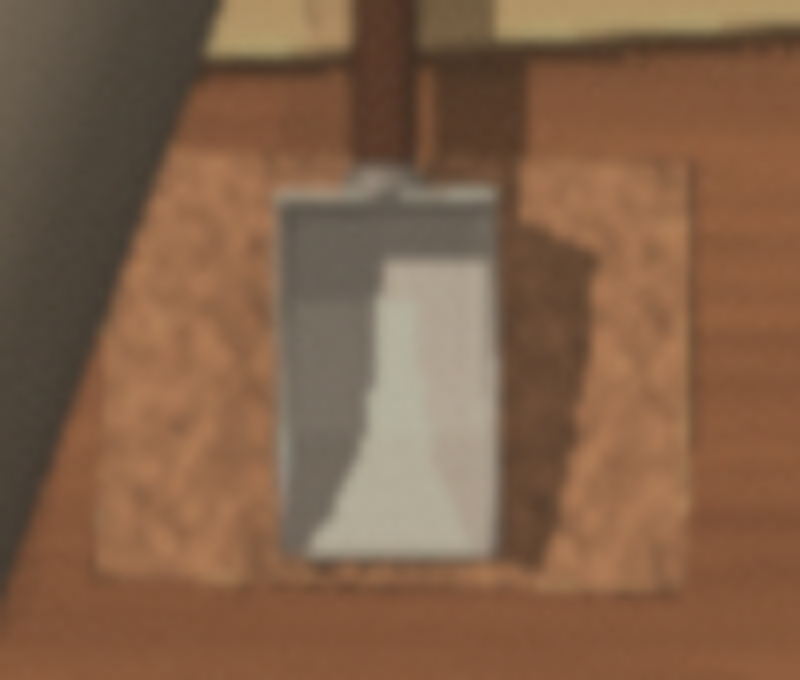

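Call:
move_arm([
  {"fingers": 60,"translation": [10,-40,20],"turn": 0},
  {"fingers": 60,"translation": [10,-50,10],"turn": 0},
  {"fingers": 60,"translation": [10,-50,0],"turn": 0},
  {"fingers": 60,"translation": [0,-50,0],"turn": 0},
  {"fingers": 60,"translation": [0,-40,0],"turn": 0},
  {"fingers": 60,"translation": [0,0,0],"turn": 0},
  {"fingers": 60,"translation": [0,0,0],"turn": 0},
])

```text
t: 62.22
eef_pos: [0.5682, -0.1857, 0.3118]
tool_rot: [0.027, 0.707, -0.706, -0.016]
contact_force: [-1.2, 0.9, -0.2]
gripper_width: 0.7
```

```bash
python3 - <<'E'
from h import *
im=read_camera("top"); cv2.imwrite("pics/t39.png",cv2.resize(im[90:280,90:430],(800,447)))
cv2.imwrite("pics/t39b.png",cv2.resize(im[170:260,90:180],(600,600),interpolation=cv2.INTER_CUBIC))
for n in ("glue","plane"): print(n,[at("top",r["xy"],0) for r in place_of("top",n)[:1]])
for r in recognise("top","offcut0"): print(round(r["conf"],2),np.round(r["xy"]))
s=get_obs();print(s["t"],s["joint_vel"].round(3))
E
```

```text
glue [array([ 0.67445631, -0.40069135])]
plane [array([0.69612007, 0.40618395])]
0.71 [139. 233.]
0.47 [119. 214.]
0.42 [151. 214.]
0.41 [138. 217.]
62.425 [ 0.001 -0.001  0.003  0.    -0.     0.     0.001]
```

View pics/t39.png

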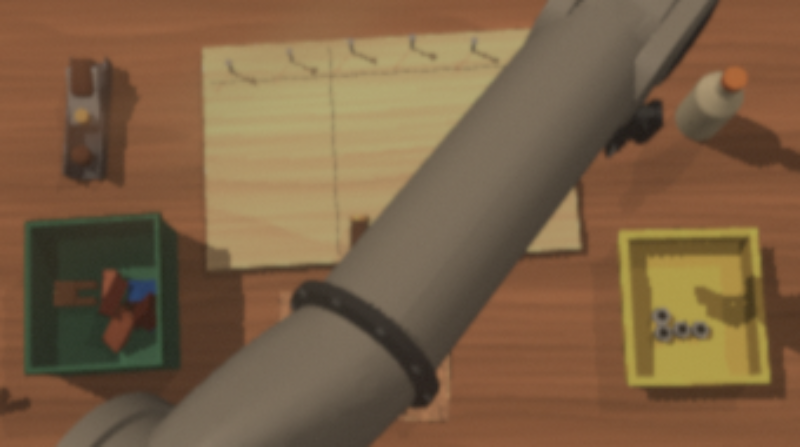

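View pics/t39b.png

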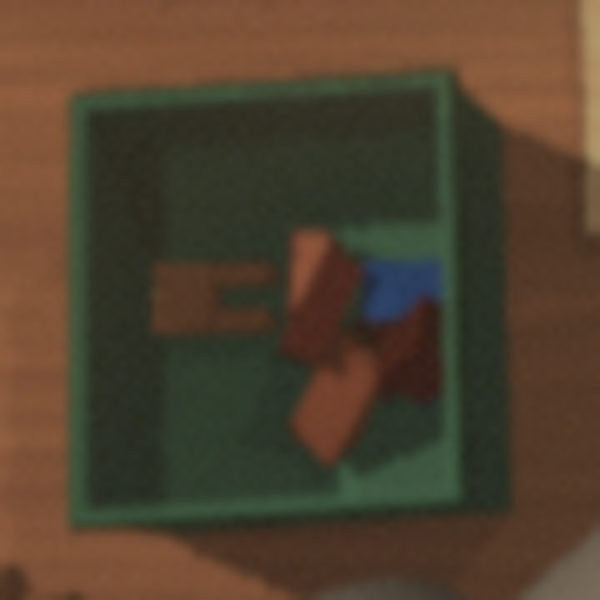

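```bash
python3 -c "
from station import *
print(hand_in())"
```

```text
the job is handed in; nothing more can be done
None
```

I handed the job in at about 62 s. All seven offcuts I found on the board went into the green bin, and the nuts were poured into the yellow tray. The empty scoop is the right way up on the cork mat.

**Last checks**
- **Board and bystanders:** The board is clear. The glue bottle and block plane read within about 1 cm of their starting positions and look unmoved in the pictures.
- **Nuts:** Four nuts show in the tray. The scoop weighed about 1.5 N afterwards, which is its empty weight, so none should be left in it. I saw none astray.
- **Scoop:** The pan is wholly on the mat, about 8 mm clear at the lip and about 20 mm at the back. The camera estimates of the lip spread over about 25 mm. The closest readings put it 8 to 15 mm inside the mat's edge.
- **Offcuts in the bin:** I could make out only about six of the seven pieces in the last picture, because they overlap. I released every one inside the bin, and none shows anywhere else.

**Two things went wrong along the way**
- **Bin wall:** On the second drop, the arm ran into its joint limits and leaned on the bin wall with about 20 N. The tool stayed tilted about 3 to 4 degrees from then on, with no visible effect on the result.
- **Righting the scoop:** After pouring, I levelled the scoop by resting its lip on the board. It jammed for a moment, with about 25 N at the wrist, and then came free.

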